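# Load the stem magazine and lock it into its dock with the cam

### The arm

A 6-joint arm with a two-finger parallel gripper is mounted at the origin on the work surface. World frame = base frame: x ahead of the robot, y to its left, z up, the work surface at z = 0. Lengths are in m, angles in rad, forces in N, time in s.
With the tool pointing down it reaches from about 0.35 to 0.8 m from the base axis. Payload 7.3 kg.
Tool frame: the origin (TCP) lies between the finger pads; the fingertips stand 25 mm ahead of it and the grasp point (between the pads) lies 6 mm ahead of it (r.tip_extent is the distance from the TCP to the fingertips, in m); z points along the fingers, y is the direction in which the jaws open and shut (so a half turn about z gives the same grasp; the last joint's range is limited). The gripper opens to 85 mm and grips with 20 to 120 N. Pads are 22 mm wide; open, the fingers measure 114 mm over their backs; the gripper's body (76 mm by 85 mm) begins 54 mm behind the grasp point. The pads swing forward as they close: fully open they stand 13 mm farther back than shut.
Start: joints at [1.09, 0.342, 1.524, -0, 1.275, -0.146], TCP at [0.172, 0.496, 0.256] pointing down, gripper open.
Joint ranges: [-2.53, 2.53], [-0.77, 2.02], [0.04, 2.7], [-1, 4.14], [0.28, 2.66], [-3.11, 3.11]. Speed limits (rad/s): [2.57, 2.57, 3.14, 3.14, 3.14, 3.14].

### API

Orientations are given as a unit quaternion [x, y, z, w].
In Python, from workcell import r, command_gripper, optics gives the robot as it stands. The module is installed in compiled form; this text tells all that it offers. Calls block until the motion is done:
- r.reach(position, orientation): joint-space move of the TCP to a pose.
- r.move_straight(position, orientation=None, speed=0.15, max_force=None): straight line of the TCP; orientation=None keeps the orientation; speed is the mean speed in m/s. With max_force (N) it stops when the force on the tool has changed by that much, and returns True; else False.
- r.movej(angles): joint-space move.
- command_gripper(opening, force=None): finger opening in m; force is the grip in N (None keeps the last); returns when the fingers have stopped.
- r.hold(seconds).
- r.solve_ik(position, orientation): joint angles nearest the present ones, or None.
- r.read_state(): the state.
- optics.get_image(name): name is "scene" or "top"; returns (picture, depth): 384x512x3 uint8, red, green, blue; 384x512 float32, m along the optical axis (not along the pixel's ray), 0 where there is no reading.
- optics.camera_model(name): a dict with "K" (3x3 intrinsics, pixels), "k1" (the pictures are not rectified: a ray, as slopes to the right and down, at radius r is drawn at 1 + k1 r^2 times it, then the intrinsics apply), "R" (3x3) and "t" (3): a world point X has camera coordinates R X + t. Camera axes: x right, y down, z forward; pixel columns grow to the right and rows downward; lengths in m; the calibration is good to about 2 mm. A picture is of the moment at which its call begins. camera_model takes no time and is no camera call.
A pose or a line that the arm cannot do raises r.PlanningError and nothing moves.
- r.finish_job(): hands the job in, once; it reports no verdict.
The state is a dict: "time_s": time; "joint_positions": joint angles; "dq": joint speeds; "tau": joint torques, N m; "eef_pos": TCP position; "eef_rot": TCP orientation; "contact_force": force on the tool from outside, world axes, zero at the start; "torque": the same for the moment, N m; "grip_width": finger opening in m.
Only numpy, scipy, OpenCV 4.12 (cv2) and the standard library are available. Lean on these libraries where they do the work, as an engineer would, in place of code of your own. Each camera call takes 0.05 s, during which the arm holds its last target.

### The job

Turn the red cam lock back to fully open and slide every loose steel stem fully home into a tube of its own in the black and orange magazine, while the magazine still stands well back from the scribed line. Then push the magazine along the dock until its leading edge meets the line and stop there, with the cam still open, letting it rest for a moment. Finally turn the cam half a turn clockwise to its stop, so that its hook draws the bolt in and the magazine sits tight against the end block with all stems still home, and let go; leave the shop's other things where they are.

Things in the scene. Friction and masses are not known exactly. Their poses are not given: they have to be found in the camera images.
- dock: fixed wooden dock. Origin on the counter under the centre of its base plate (114 x 400 x 6 mm thick, long side along its y axis, z up). Dark rails, inner faces at x = -45 and +45 mm, from y = -200 to +100 mm, guide the magazine along +y: the -x one 15 mm tall, the +x one 50 mm tall with a lip 10 mm over the magazine; outer faces x = -57, +57 mm.
- dock_face (a point): middle of the flat face of the dock's dark end block (dock x = 0, y = 100 mm; 17 mm above the counter; axes as the dock's), against which the magazine finally sits tight. The block is 90 mm wide, reaches on to y = 198 mm, its top 34 mm above the counter, and carries the cam lock on top.
- dock_line (a point): middle of the scribed line that crosses the dock's base plate (black) and both rails (white) at right angles to the slide, 12 mm short of the end block's face (dock x = 0, y = 88 mm, 6 mm above the counter; axes as the dock's). Nothing stops the magazine there.
- cam (a joint): cam angle, rad: 0 = open (hook's mouth lets the bolt's pin in), growing clockwise seen from above to 3.14 = locked; hard stops at both. Stays where left; friction 0.06 N m, up to about 0.4 while drawing. The brass hook catches the pin at about 0.5 rad and draws it in until 2.6 rad, then only holds. Turned well away from 0 it bars the pin's way in.
- cam_grip (a point): centre of the cam's red wing grip, on the vertical turning axis (dock x = 0, y = 145 mm), 79 mm above the counter. The wing is an upright bar 12 mm thick, 64 mm long, from 60 to 94 mm above the counter; its length is this point's y axis, its thickness the x axis (parallel to the dock's when open). The axes turn with the cam.
- magazine: loose magazine, black and orange, 88 mm (its x) by 204 mm (its y) by 38 mm tall, about 0.65 kg, standing on the dock's base plate between the rails. Origin: centre of its underside, 6 mm above the counter; axes nearly the dock's. It slides along y with light friction. The plain -y end face is there for pushing.
- mag_mouth (a point): middle of the magazine's -x face, 20 mm above its underside, at the height of the tube axes (axes as the magazine's). Four square tubes, 24 x 24 mm inside, open in this face at y = -78, -26, +26, +78 mm and run 80 mm in +x to a back wall. Orange wedges between the mouths stick out up to 14 mm and lead the stems in sideways.
- mag_pin (a point): top of the upright steel pin, 8 mm thick, on the bolt that reaches out of the magazine's +y face; the pin stands 20 mm ahead of that face, its top is 51 mm above the magazine's underside. The bolt (12 mm wide, round nose) runs over the end block between two round steel guide studs (15 mm apart) into the hook.
- mag_edge (a point): middle of the magazine's leading lower edge (foot of its +y face, 102 mm ahead of its origin). On the line when level with dock_line along the dock's y; tight when 12 mm beyond it.
- stem1_c (a point): centre of a loose steel stem: square bar 140 mm long (its x axis, both ends alike), 20 x 20 mm, 0.12 kg, with a turned waist 36 mm long in the middle, lying on the counter (centre 10 mm up). Three or four stems are there; absent ones give None. Any tube will do, one stem each; fully home 60 mm stand out and its centre is 10 mm inside mag_mouth.
- stem2_c (a point): centre of a loose steel stem: square bar 140 mm long (its x axis, both ends alike), 20 x 20 mm, 0.12 kg, with a turned waist 36 mm long in the middle, lying on the counter (centre 10 mm up). Three or four stems are there; absent ones give None. Any tube will do, one stem each; fully home 60 mm stand out and its centre is 10 mm inside mag_mouth.
- stem3_c (a point): centre of a loose steel stem: square bar 140 mm long (its x axis, both ends alike), 20 x 20 mm, 0.12 kg, with a turned waist 36 mm long in the middle, lying on the counter (centre 10 mm up). Three or four stems are there; absent ones give None. Any tube will do, one stem each; fully home 60 mm stand out and its centre is 10 mm inside mag_mouth.
- stem4_c (a point): centre of a loose steel stem: square bar 140 mm long (its x axis, both ends alike), 20 x 20 mm, 0.12 kg, with a turned waist 36 mm long in the middle, lying on the counter (centre 10 mm up). Three or four stems are there; absent ones give None. Any tube will do, one stem each; fully home 60 mm stand out and its centre is 10 mm inside mag_mouth.
- flask2: green glass flask, loose, 116 mm wide, 140 mm tall; a bystander, origin at the centre of its underside.
- bowl: small terracotta bowl, loose, 70 mm wide, 45 mm tall; a bystander, origin at the centre of its underside.
- tray: round steel tray, loose, 170 mm wide, 15 mm tall; a bystander, origin at the centre of its underside.
- tongs: steel tongs, loose, 170 x 42 x 12 mm; a bystander, origin at the centre of its underside.
- grommet: black rubber grommet, loose, 40 mm wide, 22 mm tall; a bystander, origin at the centre of its underside.
There are look-alikes about, which are no part of the job. Leave any purple look-alike of the part that bears stem3_c alone.

How it is judged:
On the way, in this order (a step that is already met when the one before it is completed fails the run):
1. the cam is open and every stem is home in a tube, the magazine still at least 20 mm short of the line (value of joint cam below 0.2 rad and x of stem1_c in the frame of magazine between -0.039 and -0.028 m and y of stem1_c in the frame of magazine between -0.095 and 0.095 m and z of stem1_c in the frame of magazine between 0.014 and 0.025 m and angle between the x axis of each of stem1_c, stem2_c, stem3_c, stem4_c and the x axis of magazine, either way round below 0.09 rad and x of stem2_c in the frame of magazine between -0.039 and -0.028 m and y of stem2_c in the frame of magazine between -0.095 and 0.095 m and z of stem2_c in the frame of magazine between 0.014 and 0.025 m and x of stem3_c in the frame of magazine between -0.039 and -0.028 m and y of stem3_c in the frame of magazine between -0.095 and 0.095 m and z of stem3_c in the frame of magazine between 0.014 and 0.025 m and x of stem4_c in the frame of magazine between -0.039 and -0.028 m and y of stem4_c in the frame of magazine between -0.095 and 0.095 m and z of stem4_c in the frame of magazine between 0.014 and 0.025 m and y of mag_edge in the frame of dock_line below -0.02 m), for 0.2 s.
2. the magazine rests with its leading edge on the scribed line (within 3.5 mm), the cam still open and the stems home (value of joint cam below 0.3 rad and x of stem1_c in the frame of magazine between -0.039 and -0.028 m and y of stem1_c in the frame of magazine between -0.095 and 0.095 m and z of stem1_c in the frame of magazine between 0.014 and 0.025 m and angle between the x axis of each of stem1_c, stem2_c, stem3_c, stem4_c and the x axis of magazine, either way round below 0.09 rad and x of stem2_c in the frame of magazine between -0.039 and -0.028 m and y of stem2_c in the frame of magazine between -0.095 and 0.095 m and z of stem2_c in the frame of magazine between 0.014 and 0.025 m and x of stem3_c in the frame of magazine between -0.039 and -0.028 m and y of stem3_c in the frame of magazine between -0.095 and 0.095 m and z of stem3_c in the frame of magazine between 0.014 and 0.025 m and x of stem4_c in the frame of magazine between -0.039 and -0.028 m and y of stem4_c in the frame of magazine between -0.095 and 0.095 m and z of stem4_c in the frame of magazine between 0.014 and 0.025 m and y of mag_edge in the frame of dock_line between -0.0035 and 0.0035 m and linear speed of magazine below 0.01 m/s), for 0.3 s.
At the end, for the whole second after the job is handed in: The cam is locked (beyond 2.9 rad), the magazine's leading edge is within 2.5 mm of the end block's face and the magazine flat on the dock, and every stem is in a tube within 5 mm of fully home, at rest (value of joint cam above 2.9 rad and y of mag_edge in the frame of dock_line above 0.0095 m and x of stem1_c in the frame of magazine between -0.039 and -0.028 m and y of stem1_c in the frame of magazine between -0.095 and 0.095 m and z of stem1_c in the frame of magazine between 0.014 and 0.025 m and angle between the x axis of each of stem1_c, stem2_c, stem3_c, stem4_c and the x axis of magazine, either way round below 0.09 rad and x of stem2_c in the frame of magazine between -0.039 and -0.028 m and y of stem2_c in the frame of magazine between -0.095 and 0.095 m and z of stem2_c in the frame of magazine between 0.014 and 0.025 m and x of stem3_c in the frame of magazine between -0.039 and -0.028 m and y of stem3_c in the frame of magazine between -0.095 and 0.095 m and z of stem3_c in the frame of magazine between 0.014 and 0.025 m and x of stem4_c in the frame of magazine between -0.039 and -0.028 m and y of stem4_c in the frame of magazine between -0.095 and 0.095 m and z of stem4_c in the frame of magazine between 0.014 and 0.025 m and z of magazine in the frame of dock below 0.012 m and linear speed of magazine below 0.02 m/s); the robot touches nothing.
It fails at once if one of the shop's other things (flask, bowl, tray, tongs, grommet) is disturbed: moved more than 40 mm (distance of any of flask2, bowl, tray, tongs, grommet from where it was at the start of the episode above 0.04 m).
Of stem1, stem2, stem3, stem4 only 3 to 4 are there at a start; the rules pass over those that are not, and their reading is None.
At some moment in a run one of stem1, stem2, stem3, stem4 may be knocked a few centimetres aside while the robot is not near it.
Once in a run the grip may slacken for a moment while it holds something.
It also fails if it takes over 210 s, if anything falls off the work surface, if the arm or the gripper's body presses on something with over 40 N, if the wrist force passes 120 N, or if a joint passes its speed limit or range.

## Working session

There is one attempt and no reset: what is moved stays moved. The work goes in short steps, each a Python script; the robot and the scene stay as the last script left them, time stands still between calls to the robot, and variables do not carry over. Pictures are saved under pics/ and viewed, and the job is handed in when it is done.

```bash
mkdir -p pics; cat > h.py <<'E'
import numpy as np, cv2
from workcell import r, command_gripper, optics
def grab(n,tag):
    im,d=optics.get_image(n); np.savez(f'pics/{tag}.npz',im=im,d=d)
    cv2.imwrite(f'pics/{tag}.png',im[:,:,::-1]); return im,d
def cam(n):
    m=optics.camera_model(n); return [np.array(m['K']),m['k1'],np.array(m['R']),np.array(m['t'])]
def ray(n,px):
    K,k1,R,t=cam(n); px=np.atleast_2d(np.array(px,float))
    u=cv2.undistortPoints(px.reshape(-1,1,2),K,np.array([k1,0,0,0.])).reshape(-1,2)
    d=np.c_[u,np.ones(len(u))]@R; o=-R.T@t
    return o,d
def onplane(n,px,z):
    o,d=ray(n,px); return o+d*((z-o[2])/d[:,2])[:,None]
def proj(n,X):
    K,k1,R,t=cam(n); X=np.atleast_2d(np.array(X,float))
    p,_=cv2.projectPoints(X,cv2.Rodrigues(R)[0],t,K,np.array([k1,0,0,0.])); return p.reshape(-1,2)
def down(a):
    # tool z down, jaw (tool y) axis at world angle a
    from scipy.spatial.transform import Rotation as Ro
    y=np.array([np.cos(a),np.sin(a),0]); z=np.array([0,0,-1.]); x=np.cross(y,z)
    return Ro.from_matrix(np.c_[x,y,z]).as_quat()
E
python3 - <<'E'
from h import *
for n in ('scene','top'):
    im,d=grab(n,n+'0'); K,k1,R,t=cam(n); print(n,K.round(1).tolist(),k1,(-R.T@t).round(3),R.round(2).tolist())
s=r.read_state(); print(s['time_s'],s['eef_rot'],s['contact_force'],s['grip_width'])
E
```

```text
scene [[377.1, 0.0, 247.1], [0.0, 377.1, 190.8], [0.0, 0.0, 1.0]] -0.06842521034574828 [1.251 0.425 0.672] [[-0.52, 0.86, -0.01], [0.5, 0.29, -0.82], [-0.69, -0.43, -0.58]]
top [[363.0, 0.0, 255.5], [0.0, 363.0, 192.3], [0.0, 0.0, 1.0]] -0.10348790886315883 [ 0.427 -0.029  1.138] [[-0.02, -1.0, 0.0], [-1.0, 0.02, -0.08], [0.08, -0.0, -1.0]]
0.1 [ 1.66605742e-01  9.86023357e-01 -6.48280881e-04 -2.16249724e-04] [-0.279535    0.76096863 -0.56936342] 0.08516555751167178
```

View pics/scene0.png

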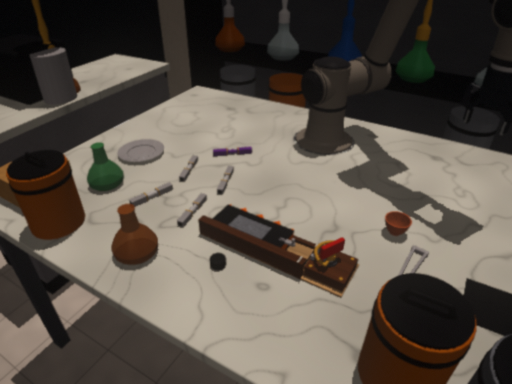

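View pics/top0.png

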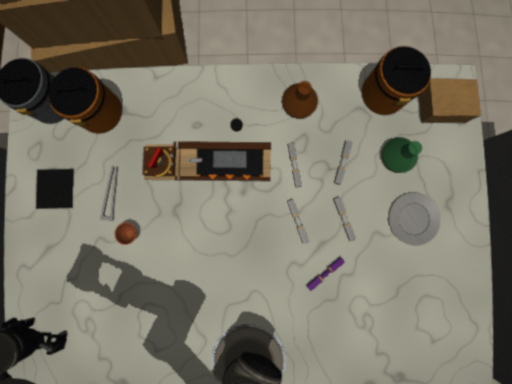

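The top view shows four grey stems at (294,165), (343,162), (298,220) and (344,218), with a purple look-alike at (325,273). The dock runs from (145,160) to (270,160), cam at the left end. Next I'll enlarge it.

```bash
python3 - <<'E'
from h import *
im=np.load('pics/top0.npz')['im']; 
a=cv2.resize(im[130:195,130:285],None,fx=5,fy=5,interpolation=cv2.INTER_CUBIC)
a=cv2.convertScaleAbs(a,alpha=1.8,beta=20);cv2.imwrite('pics/c1.png',a[:,:,::-1])
a=cv2.resize(im[130:300,275:365],None,fx=3.5,fy=3.5,interpolation=cv2.INTER_CUBIC)
cv2.imwrite('pics/c2.png',a[:,:,::-1])
im=np.load('pics/scene0.npz')['im']; 
a=cv2.resize(im[195:300,190:365],None,fx=4.5,fy=4.5,interpolation=cv2.INTER_CUBIC)
a=cv2.convertScaleAbs(a,alpha=1.8,beta=20);cv2.imwrite('pics/c3.png',a[:,:,::-1])
E
```

```text
(no output)
```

View pics/c1.png

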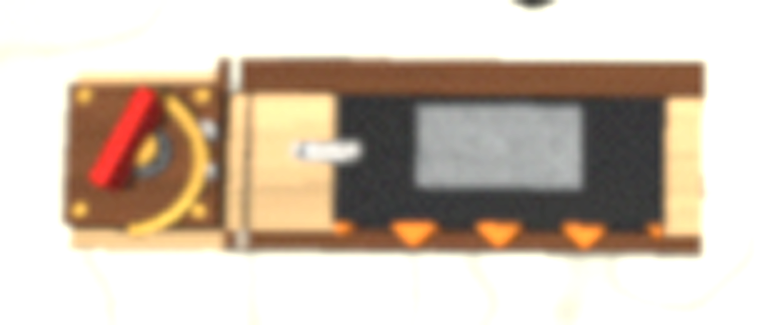

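View pics/c2.png

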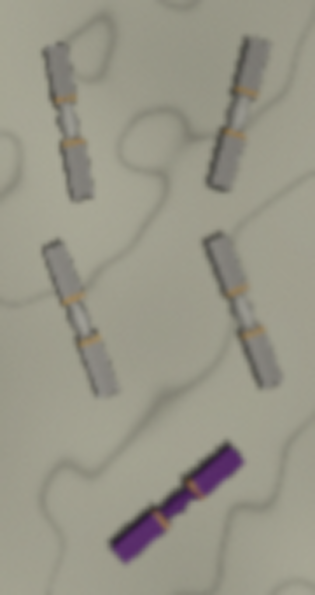

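View pics/c3.png

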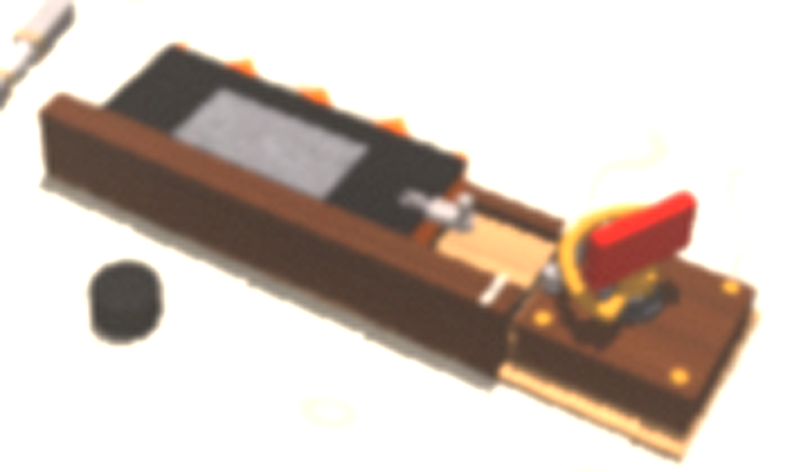

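```bash
cat >> h.py <<'E'
def cloud(n,d):
    K,k1,R,t=cam(n); h,w=d.shape
    uv=np.stack(np.meshgrid(np.arange(w),np.arange(h)),-1).reshape(-1,2).astype(float)
    u=cv2.undistortPoints(uv.reshape(-1,1,2),K,np.array([k1,0,0,0.])).reshape(-1,2)
    P=(np.c_[u,np.ones(len(u))]*d.reshape(-1,1)-t)@R
    P[d.reshape(-1)==0]=np.nan
    return P.reshape(h,w,3)
def stemmask(im):
    hsv=cv2.cvtColor(im,cv2.COLOR_RGB2HSV); return hsv
E
python3 - <<'E'
from h import *
for n in ('top','scene'):
    z=np.load(f'pics/{n}0.npz'); im,d=z['im'],z['d']; P=cloud(n,d); hsv=cv2.cvtColor(im,cv2.COLOR_RGB2HSV)
    m=(hsv[...,0]<6)|(hsv[...,0]>174); m&=(hsv[...,1]>180)&(hsv[...,2]>70)&(np.abs(P[...,2]-.08)<.025)
    c=P[m]; print(n,'wing',m.sum(),np.nanmedian(c,0).round(4),c.min(0).round(3),c.max(0).round(3))
    mm=P[m][:,:2]; mm=mm-mm.mean(0); w,v=np.linalg.eigh(mm.T@mm); print('dir',np.degrees(np.arctan2(v[1,1],v[0,1])))
    if n=='top':
        for y0,y1,x0,x1 in [(140,182,175,272)]:
            s=P[y0:y1,x0:x1]
        print(s[::6,::8,2].round(3))
        print('counter',np.nanmedian(P[200:300,200:280,2]),np.nanstd(P[250:290,220:280,2]))
E
```

```text
top wing 96 [0.6238 0.2613 0.0945] [0.597 0.244 0.08 ] [0.651 0.279 0.1  ]
dir 150.9156598792432
[[-0.     0.005 -0.001  0.002  0.002 -0.001  0.001 -0.     0.002 -0.
   0.001 -0.001 -0.001]
 [ 0.053  0.05   0.051  0.052  0.051  0.048  0.051  0.052  0.05   0.052
   0.051  0.048 -0.003]
 [ 0.022  0.004  0.006  0.044  0.048  0.047  0.047  0.046  0.043  0.042
   0.043  0.005  0.   ]
 [ 0.015  0.008  0.045  0.042  0.043  0.046  0.048  0.046  0.045  0.041
   0.047  0.007  0.001]
 [ 0.015  0.009  0.001  0.043  0.049  0.048  0.044  0.045  0.045  0.043
   0.046  0.005 -0.   ]
 [ 0.008  0.003  0.009  0.043  0.043  0.045  0.045  0.045  0.045  0.048
   0.046  0.007  0.003]
 [ 0.015  0.014  0.016  0.029  0.015  0.047  0.01   0.046  0.014  0.044
   0.016  0.01  -0.002]]
counter 0.000925648011148219 0.002123074495620911
scene wing 148 [0.6335 0.2646 0.0907] [0.604 0.245 0.069] [0.659 0.28  0.094]
dir 149.39951152564805
```

```bash
python3 - <<'E'
from h import *
z=np.load('pics/top0.npz'); im,d=z['im'],z['d']; n='top'; hsv=cv2.cvtColor(im,cv2.COLOR_RGB2HSV)
P=cloud(n,d)
def rect(m,zz,name):
    cs,_=cv2.findContours(m.astype(np.uint8),cv2.RETR_EXTERNAL,cv2.CHAIN_APPROX_NONE)
    c=max(cs,key=cv2.contourArea).reshape(-1,2)
    X=onplane(n,c,zz)[:,:2]; r_=cv2.minAreaRect((X*1000).astype(np.float32)); print(name,np.round(r_[0],1),np.round(r_[1],1),round(r_[2],2)); return r_
roi=np.zeros(d.shape,bool); roi[135:190,135:285]=1
print(hsv[146,180:270:10].tolist(), hsv[165,200:270:10].tolist(),hsv[150,150:180:5].tolist())
rect(roi&(np.abs(P[...,2]-.05)<.007)&(hsv[...,2]<110)&(hsv[...,0]<20)&(hsv[...,1]>80)&(np.arange(384)[:,None]<156),.05,'rail')
rect(roi&(P[...,2]>.03)&(hsv[...,2]<60)&(np.arange(512)>190)&(hsv[...,1]<75),.044,'mag')
ora=roi&(hsv[...,0]>4)&(hsv[...,0]<16)&(hsv[...,1]>190)&(hsv[...,2]>140)&(np.arange(384)[:,None]>172)
k,l,st,ce=cv2.connectedComponentsWithStats(ora.astype(np.uint8))
for i in range(1,k): print('wedge',st[i],ce[i].round(1),onplane(n,ce[i],.044).round(4))
# whole dock footprint by height
rect(roi&(P[...,2]>.0035)&(np.arange(512)<180)&((hsv[...,1]>70)),.03,'block')
m=cv2.morphologyEx((roi&(hsv[...,1]>75)).astype(np.uint8),cv2.MORPH_OPEN,np.ones((3,3)))
rect(m,.02,'all')
E
```

```text
[[12, 174, 60], [12, 169, 62], [11, 173, 62], [11, 166, 63], [11, 174, 63], [11, 167, 64], [12, 170, 63], [11, 171, 64], [11, 170, 63]] [[0, 0, 18], [0, 0, 20], [75, 6, 86], [60, 3, 88], [60, 3, 84], [120, 11, 23], [30, 11, 23]] [[11, 166, 69], [6, 203, 89], [2, 231, 85], [19, 179, 108], [17, 172, 98], [17, 138, 59]]
rail [656.5  60.5] [284.2  34.2] 88.53
mag [611.1  44.5] [195.5  77.2] 88.66
wedge [210 175   5   3  13] [212.  175.8] [[0.571  0.0968 0.044 ]]
wedge [227 175   5   4  11] [228.7 176.3] [[0.5685 0.0459 0.044 ]]
wedge [244 176   5   3  11] [246.3 176.7] [[ 0.566  -0.0074  0.044 ]]
block [623.8 257.3] [113.5 116.7] 89.94
all [622.6 117.8] [399.  119.4] 88.11
```

```bash
python3 - <<'E'
from h import *
z=np.load('pics/top0.npz'); im,d=z['im'],z['d']; n='top'
g=cv2.cvtColor(im,cv2.COLOR_RGB2GRAY).astype(float)
def vedge(cols,r0,r1,sgn,zz,name):  # subpixel gradient peak along rows
    pts=[]
    for c in cols:
        p=g[r0:r1,c]; gr=sgn*np.gradient(p); i=int(np.argmax(gr))
        w=gr[max(0,i-1):i+2].clip(0); pts.append((c,r0+(w*np.arange(max(0,i-1),max(0,i-1)+len(w))).sum()/w.sum()))
    X=onplane(n,pts,zz)
    for _ in range(3):
        f=np.polyfit(X[:,1],X[:,0],1); e=X[:,0]-np.polyval(f,X[:,1]); X=X[np.abs(e)<max(2*e.std(),.0005)]
    print(name,'x=%.4f+%.4f*y'%(f[1],f[0]),'rms',e.std().round(5),len(X),'yaw',np.degrees(-np.arctan(f[0])).round(2))
def hedge(rows,c0,c1,sgn,zz,name):
    pts=[]
    for q in rows:
        p=g[q,c0:c1]; gr=sgn*np.gradient(p); i=int(np.argmax(gr)); i0=max(0,i-1)
        w=gr[i0:i+2].clip(0); pts.append((c0+(w*np.arange(i0,i0+len(w))).sum()/w.sum(),q))
    X=onplane(n,pts,zz)
    for _ in range(3):
        f=np.polyfit(X[:,0],X[:,1],1); e=X[:,1]-np.polyval(f,X[:,0]); X=X[np.abs(e)<max(2*e.std(),.0005)]
    print(name,'y=%.4f+%.4f*x'%(f[1],f[0]),'rms',e.std().round(5),len(X),'yaw',np.degrees(np.arctan(f[0])).round(2),'at x=.62',np.polyval(f,.62).round(4))
vedge(range(182,268),136,147,-1,.05,'rail+x outer top')
vedge(range(182,268),174,186,1,.006,'rail-x outer bottom')
hedge(range(152,176),262,276,1,.006,'base -y end')
hedge(range(152,172),255,270,1,.044,'mag -y top')
hedge(range(152,172),190,206,-1,.044,'mag +y top')
hedge(range(150,176),138,150,-1,.006,'block end +y')
E
```

```text
rail+x outer top x=0.6728+0.0374*y rms 0.00062 82 yaw -2.14
rail-x outer bottom x=0.5598+0.0283*y rms 0.00041 72 yaw -1.62
base -y end y=-0.0430+-0.0252*x rms 4e-05 24 yaw -1.45 at x=.62 -0.0587
mag -y top y=-0.0228+-0.0564*x rms 0.00059 20 yaw -3.23 at x=.62 -0.0578
mag +y top y=0.2083+-0.1085*x rms 0.00578 20 yaw -6.19 at x=.62 0.141
block end +y y=0.3512+-0.0446*x rms 0.00052 23 yaw -2.56 at x=.62 0.3235
```

```bash
python3 - <<'E'
from h import *
z=np.load('pics/top0.npz'); im,d=z['im'],z['d']; n='top'
hsv=cv2.cvtColor(im,cv2.COLOR_RGB2HSV); g=cv2.cvtColor(im,cv2.COLOR_RGB2GRAY).astype(int)
print(hsv[160,255:280,1].tolist()); print(g[160,255:280].tolist()); print(g[160,190:206].tolist());print(g[168,190:206].tolist())
print(g[160,138:150].tolist())
for n,u,v,zz in [('top',270.3,160,.006),('top',262.3,160,.044),('top',197.3,168,.044),('top',144,160,.034),('top',177,176,.015),('top',177,145,.05)]:
    print(u,v,onplane(n,(u,v),zz).round(4))
# scene scribed line end on tall rail etc
E
```

```text
[12, 12, 12, 12, 12, 12, 11, 95, 109, 112, 113, 114, 114, 114, 101, 65, 36, 28, 28, 29, 29, 29, 28, 28, 25]
[21, 21, 21, 22, 21, 21, 22, 51, 93, 117, 122, 122, 122, 122, 128, 143, 157, 162, 163, 163, 163, 163, 163, 163, 163]
[98, 119, 128, 127, 126, 126, 126, 126, 122, 120, 114, 88, 52, 26, 19, 21]
[105, 104, 105, 104, 105, 97, 70, 36, 21, 22, 20, 20, 19, 19, 19, 20]
[148, 148, 149, 143, 115, 76, 49, 43, 44, 43, 44, 45]
270.3 160 [[ 0.6223 -0.0835  0.006 ]]
262.3 160 [[ 0.6163 -0.0573  0.044 ]]
197.3 168 [[0.5962 0.1415 0.044 ]]
144 160 [[0.627  0.3097 0.034 ]]
177 176 [[0.5769 0.2101 0.015 ]]
177 145 [[0.6679 0.2026 0.05  ]]
```

```bash
cat >> h.py <<'E'
def stems(im,d,n='top',x=(275,375),y=(135,260)):
    P=cloud(n,d); hsv=cv2.cvtColor(im,cv2.COLOR_RGB2HSV); g=im.mean(2)
    z=cv2.medianBlur(np.nan_to_num(P[...,2]).astype(np.float32),3)
    roi=np.zeros(d.shape,bool); roi[y[0]:y[1],x[0]:x[1]]=1
    m=roi&(z>.011)&(z<.032)&~((hsv[...,0]>120)&(hsv[...,0]<160)&(hsv[...,1]>90))
    k,l,st,ce=cv2.connectedComponentsWithStats(m.astype(np.uint8)); out=[]
    for i in range(1,k):
        if st[i,4]<60: continue
        vs,us=np.nonzero(l==i); q=onplane(n,np.c_[us,vs],.019)[:,:2]
        rc=cv2.minAreaRect((q*1000).astype(np.float32)); b=cv2.boxPoints(rc)
        c=q.mean(0); w,v=np.linalg.eigh(np.cov((q-c).T)); a=np.arctan2(v[1,1],v[0,1]); a=(a+np.pi/2)%np.pi-np.pi/2
        out.append((c.round(4),round(float(np.degrees(a)),1),np.round(sorted(rc[1]),0),ce[i].round(0),int(st[i,4]),np.array(rc[0]).round(1)))
    return out
E
python3 - <<'E'
from h import *
z=np.load('pics/top0.npz')
for s in stems(z['im'],z['d']): print(*s)
cp=[.6248,.262,.088]
for a in (60,178,-120,-2,-32+180,):
    q=r.solve_ik(cp,down(np.radians(a))); print(a,None if q is None else np.round(q,2))
print(r.tip_extent)
E
```

```text
[ 0.61   -0.3112] -16.9 [ 22. 142.] [343. 162.] 271 [ 609.8 -311. ]
[ 0.6049 -0.1575] 8.4 [ 21. 139.] [294. 164.] 277 [ 604.7 -157.5]
[ 0.4304 -0.3081] 18.6 [ 24. 138.] [344. 219.] 275 [ 432.  -307.7]
[ 0.4277 -0.1622] 19.0 [ 21. 141.] [298. 221.] 284 [ 427.8 -162.3]
60 [ 0.28  0.77  1.26 -0.    1.11 -0.76]
178 [ 0.28  0.77  1.26 -0.    1.11 -2.82]
-120 [ 0.28  0.77  1.26 -0.    1.11  2.38]
-2 [ 0.28  0.77  1.26 -0.    1.11  0.32]
148 [ 0.28  0.77  1.26 -0.    1.11 -2.3 ]
0.025
```

```bash
python3 - <<'E'
from h import *
def st(): 
    s=r.read_state(); print('t%.1f'%s['time_s'],np.round(s['eef_pos'],4),'F',np.round(s['contact_force'],1),'T',np.round(s['torque'],2),'w%.4f'%s['grip_width'],'j6 %.3f'%s['joint_positions'][5])
cp=np.array([.6248,.262,.0])
o=down(np.radians(-120))
q=r.solve_ik(cp+[0,0,.2],o); print(q)
r.movej(q); st()
command_gripper(.05,40); st()
print(r.move_straight(cp+[0,0,.088],speed=.12,max_force=8)); st()
command_gripper(.0,40); st()
grab('scene','s1')
E
```

```text
[ 2.84055556e-01  6.69229736e-01  1.13044366e+00 -4.44089210e-16
  1.34191926e+00  2.37845066e+00]
t2.3 [0.6245 0.2626 0.2001] F [-0.4  0.1  0.3] T [-0.01 -0.03 -0.05] w0.0854 j6 2.378
t2.7 [0.6247 0.2621 0.2   ] F [ 0.1 -0.6 -0.7] T [ 0.   -0.02 -0.  ] w0.0500 j6 2.378
False
t3.8 [0.6254 0.2622 0.089 ] F [0.7 0.2 0.3] T [ 0.02 -0.02 -0.02] w0.0498 j6 2.378
t4.2 [0.6257 0.2629 0.0889] F [2.9 4.1 1.5] T [ 0.43 -0.26  0.03] w0.0113 j6 2.378
```

View pics/s1.png

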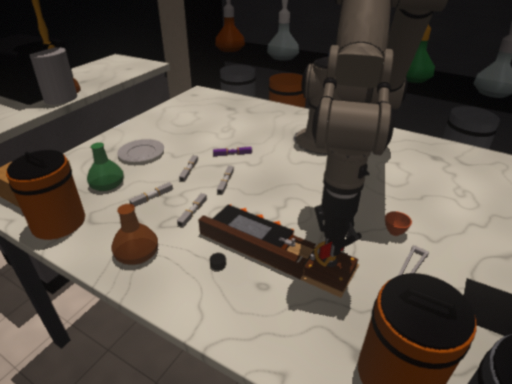

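The gripper holds the red wing (~(325,252)) with only about 5 N of side load, so I'll turn it open.

```bash
cat >> h.py <<'E'
def st(tag=''): 
    s=r.read_state(); print(tag,'t%.1f'%s['time_s'],np.round(s['eef_pos'],4),'F',np.round(s['contact_force'],1),'T',np.round(s['torque'],2),'w%.4f'%s['grip_width'],'j6 %.3f'%s['joint_positions'][5]); return s
E
python3 - <<'E'
from h import *
q=np.array(r.read_state()['joint_positions']); q0=q[5]
for a in list(range(20,121,20))+[122,126]:
    q[5]=q0-np.radians(a); r.movej(q); s=st(a)
    if abs(s['torque'][2])>1.0: break
E
```

```text
20 t4.7 [0.6256 0.2628 0.0889] F [0.2 0.2 0.2] T [-0.26  0.05  0.07] w0.0112 j6 2.033
40 t5.1 [0.6257 0.2626 0.0889] F [ 0.7 -1.1 -0.3] T [-0.43  0.02  0.03] w0.0111 j6 1.686
60 t5.5 [0.6257 0.2624 0.0889] F [ 0.1 -3.9  1.4] T [-0.76 -0.08  0.07] w0.0114 j6 1.337
80 t6.0 [0.6259 0.2623 0.0889] F [ 1.6 -5.3  0.2] T [-0.92 -0.17  0.05] w0.0113 j6 0.989
100 t6.4 [0.6261 0.2622 0.0889] F [ 1.3 -4.7 -0. ] T [-0.96 -0.32  0.05] w0.0113 j6 0.640
120 t6.8 [0.6262 0.2622 0.0889] F [ 2.2 -5.  -1.3] T [-0.84 -0.29 -0.91] w0.0110 j6 0.292
122 t7.1 [0.6262 0.2622 0.089 ] F [ 2.  -5.8 -0.8] T [-0.79 -0.29 -1.57] w0.0115 j6 0.259
```

```bash
python3 - <<'E'
from h import *
command_gripper(.05); st()
r.move_straight([.6248,.262,.2],speed=.2); 
q=r.solve_ik([.45,-.05,.2],down(np.radians(-110))); print(q)
r.movej(q); st()
command_gripper(.045)
im,d=grab('top','t1'); grab('scene','s2')
for s in stems(im,d): print(*s)
a=cv2.resize(im[130:195,130:285],None,fx=5,fy=5,interpolation=cv2.INTER_CUBIC)
a=cv2.convertScaleAbs(a,alpha=1.8,beta=20);cv2.imwrite('pics/c4.png',a[:,:,::-1])
E
```

```text
t7.5 [0.6256 0.2633 0.089 ] F [ 0.4 -0.8  0.4] T [ 0.01  0.01 -0.  ] w0.0500 j6 0.250
[-2.80207782e-01  2.70062253e-01  1.79898152e+00 -4.44089210e-16
  1.07254889e+00  1.63965439e+00]
 t9.6 [ 0.4504 -0.0497  0.1997] F [-0.2  0.2  0.7] T [ 0.02  0.01 -0.01] w0.0502 j6 1.639
[ 0.6105 -0.3114] -17.0 [ 22. 142.] [343. 162.] 266 [ 609.9 -311.5]
[ 0.6043 -0.1576] 8.3 [ 21. 139.] [294. 165.] 280 [ 604.7 -157.5]
[ 0.4305 -0.308 ] 18.7 [ 24. 138.] [344. 219.] 276 [ 431.9 -307.5]
[ 0.3816 -0.179 ] 12.8 [22. 51.] [303. 236.] 94 [ 385.1 -176.8]
```

View pics/c4.png

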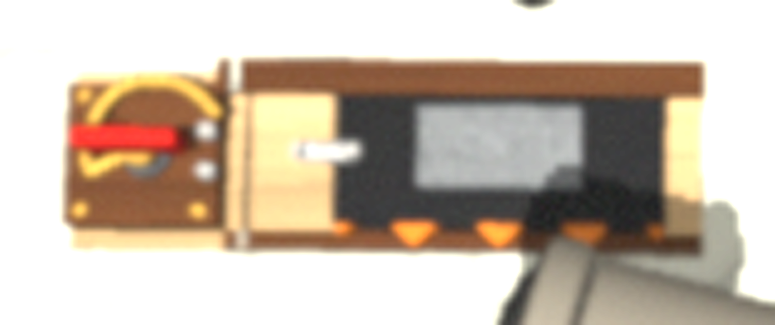

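View pics/t1.png

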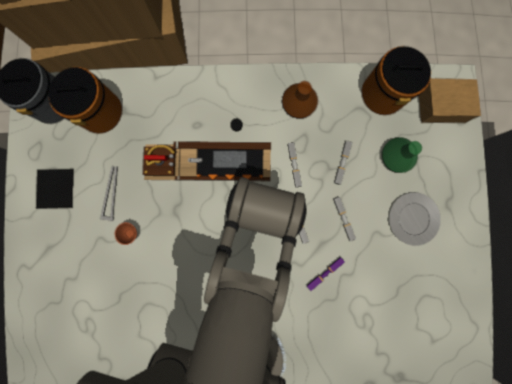

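```bash
cat >> h.py <<'E'
YAW=-.033; EX=np.array([np.cos(YAW),np.sin(YAW)]); EY=np.array([-EX[1],EX[0]])
MAG=np.array([.6177,.043])
def near(a,ref=-np.pi/2):
    return ref+((a-ref+np.pi/2)%np.pi-np.pi/2)
def pick(c,deg,g=.044):
    a=np.radians(deg); u=np.array([np.cos(a),np.sin(a)]); p=np.array(c)-g*u; o=down(near(a+np.pi/2))
    r.reach([*p,.12],o); command_gripper(.045,60)
    hit=r.move_straight([*p,.028],speed=.1,max_force=8); s=st('down %s'%hit)
    command_gripper(0,60); s=st('grip'); return s['eef_pos'][2],s['eef_rot']
def stage(zp):
    s=r.read_state(); p=s['eef_pos']; r.move_straight([p[0],p[1],.11],speed=.15); return st('lift')
def insert(off,zp,g=.044):
    o=down(near(YAW+np.pi/2))
    home=MAG-EX*(.034+g)+EY*off; pre=home-EX*.105
    r.reach([*pre,.11],o); st('pre')
    r.move_straight([*pre,zp+.016],speed=.1); s=st('low')
E
python3 - <<'E'
from h import *
zp,_=pick([.6048,-.1575],8.4); stage(zp); print(zp)
insert(.078,zp)
im,d=grab('top','t2'); im2,_=grab('scene','s3')
a=cv2.resize(im2[150:300,150:350],None,fx=4,fy=4); cv2.imwrite('pics/c5.png',a[:,:,::-1])
E
```

```text
down False t11.9 [ 0.5617 -0.1641  0.0286] F [0.2 0.7 0.6] T [-0.    0.    0.01] w0.0452 j6 1.009
grip t12.3 [ 0.5618 -0.1642  0.0289] F [-2.1 -0.2  5.6] T [0.04 0.13 0.02] w0.0186 j6 1.009
lift t13.0 [ 0.5611 -0.1639  0.1091] F [ 0.1 -0.2 -2.3] T [-0.02  0.04 -0.04] w0.0188 j6 1.009
0.028911818820614582
pre t14.2 [0.4381 0.1265 0.1099] F [-0.7 -0.1 -1.1] T [-0.    0.04 -0.  ] w0.0190 j6 1.717
low t15.0 [0.4379 0.1268 0.0452] F [-0.5 -0.2 -1.1] T [-0.01  0.05  0.01] w0.0184 j6 1.718
```

View pics/c5.png

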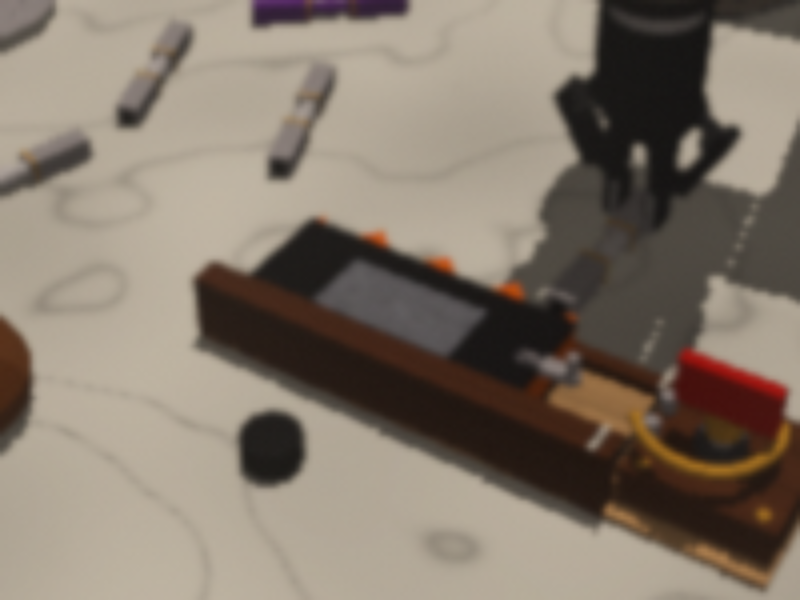

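View pics/t2.png

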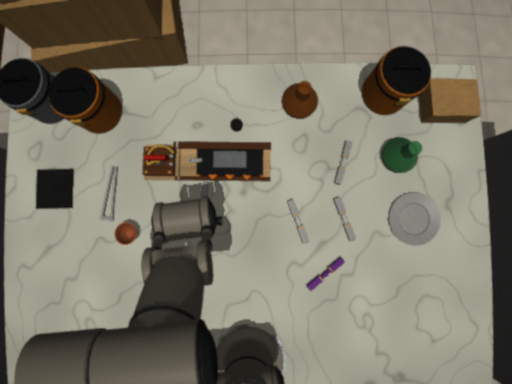

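The stem is held level with its front at crop (560,300), in line with the mouth between the last wedge and the +y end. I'll insert it.

```bash
cat >> h.py <<'E'
def slide(off,zp,g=.044):
    home=MAG-EX*(.034+g)+EY*off
    tgt=home+EX*.012
    hit=r.move_straight([*tgt,zp+.016],speed=.06,max_force=12)
    s=st('slide %s'%hit); e=np.array(s['eef_pos'][:2])-home; print('along',(e@EX).round(4),'across',(e@EY).round(4)); return hit
def letgo():
    command_gripper(.04); s=st('open'); p=s['eef_pos']
    r.move_straight([p[0],p[1],.13],speed=.2)
E
python3 - <<'E'
from h import *
slide(.078,.0289)
im2,_=grab('scene','s4')
a=cv2.resize(im2[150:300,150:350],None,fx=4,fy=4); cv2.imwrite('pics/c6.png',a[:,:,::-1])
E
```

```text
slide True t16.7 [0.543  0.1233 0.044 ] F [-1.6  0.4  4.5] T [-0.04 -0.01  0.03] w0.0189 j6 1.689
along 0.0007 across -0.0002
```

View pics/c6.png

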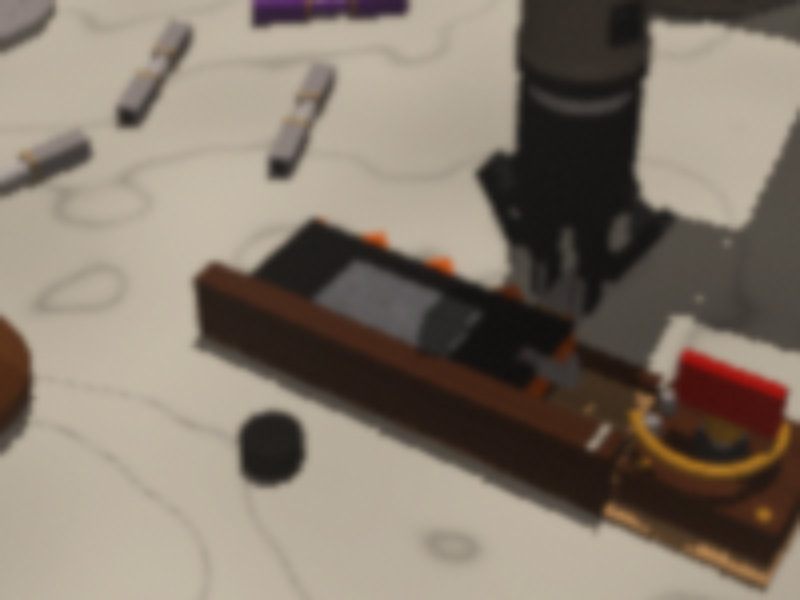

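Contact came 0.7 mm from the predicted home position. I'll release it and take the next stem, (.428,-.162).

```bash
python3 - <<'E'
from h import *
letgo(); st()
im,d=grab('top','t3'); grab('scene','s5')
L=stems(im,d)
for s in L: print(*s)
b=min([s for s in L if s[2][1]>125],key=lambda s:np.hypot(*(s[0]-[.428,-.162])))
c=b[5]/1000
zp,_=pick(c,b[1]); stage(zp); print(zp)
insert(.026,zp)
grab('top','t4'); im2,_=grab('scene','s6')
a=cv2.resize(im2[150:300,150:350],None,fx=4,fy=4); cv2.imwrite('pics/c7.png',a[:,:,::-1])
E
```

```text
open t17.1 [0.5421 0.1233 0.0432] F [ 0.   0.7 -0.4] T [-0.04 -0.04 -0.01] w0.0400 j6 1.689
 t17.6 [0.5416 0.1232 0.1294] F [-0.3  0.3 -0.8] T [-0.01 -0.01  0.02] w0.0400 j6 1.689
[ 0.6101 -0.3112] -16.8 [ 22. 142.] [343. 162.] 271 [ 609.8 -311. ]
[ 0.4302 -0.3081] 18.6 [ 24. 138.] [344. 219.] 276 [ 432.  -307.7]
[ 0.4278 -0.1624] 19.0 [ 21. 141.] [298. 221.] 280 [ 427.8 -162.3]
down False t20.3 [ 0.3865 -0.1768  0.0284] F [0.  0.5 0.6] T [-0.03  0.04  0.01] w0.0450 j6 0.629
grip t20.7 [ 0.3866 -0.1769  0.0287] F [-0.5  0.2  5.7] T [0.04 0.16 0.03] w0.0184 j6 0.629
lift t21.4 [ 0.3861 -0.1766  0.1095] F [-0.1 -0.4 -1.2] T [-0.01  0.07  0.01] w0.0188 j6 0.629
0.02871789416525461
pre t22.4 [0.4354 0.0745 0.1094] F [ 0.2  0.7 -1.1] T [-0.03  0.03 -0.02] w0.0188 j6 1.599
low t23.2 [0.436  0.0747 0.045 ] F [ 0.3 -0.1 -1.2] T [ 0.02  0.07 -0.06] w0.0183 j6 1.600
```

View pics/c7.png

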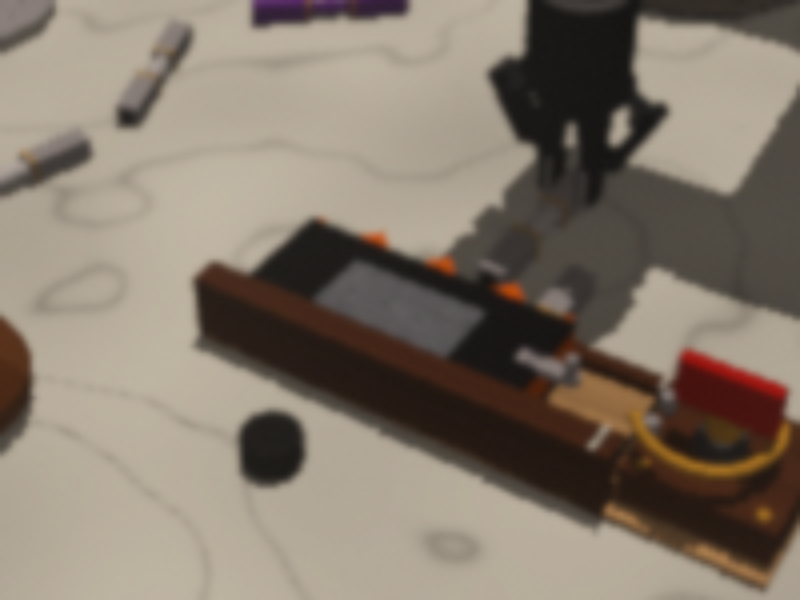

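The first stem is seated at crop (570,290). The second is lined up at (490,265), between wedges 2 and 3.

```bash
python3 - <<'E'
from h import *
if slide(.026,.0287):
  letgo()
  im,d=grab('top','t5')
  L=stems(im,d)
  for s in L: print(*s)
  b=min([s for s in L if s[2][1]>125],key=lambda s:np.hypot(*(s[0]-[.43,-.308])))
  c=b[5]/1000; print(b[0],c)
  zp,_=pick(b[0]*.5+c*.5,b[1]); stage(zp); print(zp)
  insert(-.026,zp)
  grab('top','t6'); im2,_=grab('scene','s7')
  a=cv2.resize(im2[150:300,150:350],None,fx=4,fy=4); cv2.imwrite('pics/c8.png',a[:,:,::-1])
E
```

```text
slide True t24.9 [0.5413 0.0715 0.0438] F [-0.8  0.3  4.2] T [-0.    0.02  0.01] w0.0184 j6 1.595
along 0.0007 across -0.0001
open t25.2 [0.5404 0.0715 0.043 ] F [-0.1  0.1 -0. ] T [-0.   -0.05  0.02] w0.0399 j6 1.595
[ 0.61   -0.3112] -16.8 [ 22. 142.] [343. 162.] 271 [ 609.8 -311. ]
[ 0.4299 -0.3083] 18.8 [ 23. 138.] [344. 219.] 269 [ 432.  -307.9]
[ 0.4299 -0.3083] [ 0.432  -0.3079]
down False t28.7 [ 0.3896 -0.3226  0.0285] F [-0.2  0.3  0.5] T [0.   0.03 0.02] w0.0448 j6 0.399
grip t29.0 [ 0.3897 -0.3227  0.0288] F [-0.7 -0.5  5. ] T [0.08 0.12 0.02] w0.0186 j6 0.399
lift t29.7 [ 0.3892 -0.3223  0.1093] F [-0.4 -0.4 -1. ] T [-0.04  0.09  0.02] w0.0186 j6 0.399
0.028828755098626518
pre t31.1 [0.4341 0.0225 0.1097] F [-0.1 -0.4 -1.2] T [ 0.02  0.04 -0.01] w0.0188 j6 1.479
low t31.9 [0.4343 0.0228 0.0451] F [-0.   0.3 -1.1] T [ 0.01  0.05 -0.01] w0.0188 j6 1.480
```

View pics/c8.png

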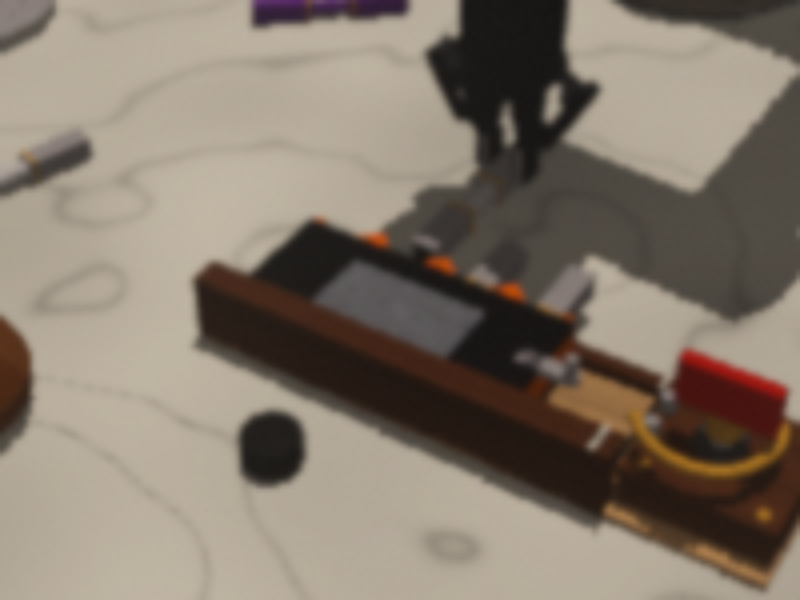

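Two stems are seated at crop (505,260) and (568,290). The third is lined up at (425,240).

```bash
python3 - <<'E'
from h import *
if slide(-.026,.0288):
  letgo()
  im,d=grab('top','t7')
  L=stems(im,d)
  for s in L: print(*s)
  b=min([s for s in L if s[2][1]>125],key=lambda s:np.hypot(*(s[0]-[.61,-.311])))
  c=b[5]/1000; print(b[0],c)
  zp,_=pick(b[0]*.5+c*.5,b[1]); stage(zp); print(zp)
  insert(-.078,zp)
  grab('top','t8'); im2,_=grab('scene','s8')
  a=cv2.resize(im2[150:300,150:350],None,fx=4,fy=4); cv2.imwrite('pics/c9.png',a[:,:,::-1])
E
```

```text
slide True t33.5 [0.5392 0.0197 0.044 ] F [-0.4 -0.2  4.1] T [-0.03  0.04  0.01] w0.0188 j6 1.498
along 0.0003 across 0.0001
open t33.9 [0.5383 0.0198 0.0432] F [ 0.3  0.4 -0.3] T [-0.06 -0.03  0.01] w0.0397 j6 1.498
[ 0.6101 -0.3112] -16.8 [ 22. 142.] [343. 162.] 271 [ 609.8 -311. ]
[ 0.6101 -0.3112] [ 0.6098 -0.311 ]
down False t37.0 [ 0.5683 -0.2987  0.0287] F [0.5 0.5 0.9] T [-0.01  0.01 -0.  ] w0.0450 j6 1.261
grip t37.4 [ 0.5683 -0.2987  0.029 ] F [-0.8 -0.2  6.3] T [ 0.02  0.06 -0.01] w0.0183 j6 1.261
lift t38.1 [ 0.5677 -0.2983  0.1089] F [-0.8 -0.3 -1.8] T [ 0.04  0.06 -0.04] w0.0184 j6 1.261
0.0290322655775472
pre t39.2 [ 0.4334 -0.0296  0.1101] F [-0.3 -0.3 -1.9] T [ 0.02  0.07 -0.01] w0.0184 j6 1.360
low t40.0 [ 0.4326 -0.0292  0.0453] F [ 0.9  0.2 -0.6] T [ 0.    0.09 -0.08] w0.0183 j6 1.360
```

View pics/c9.png

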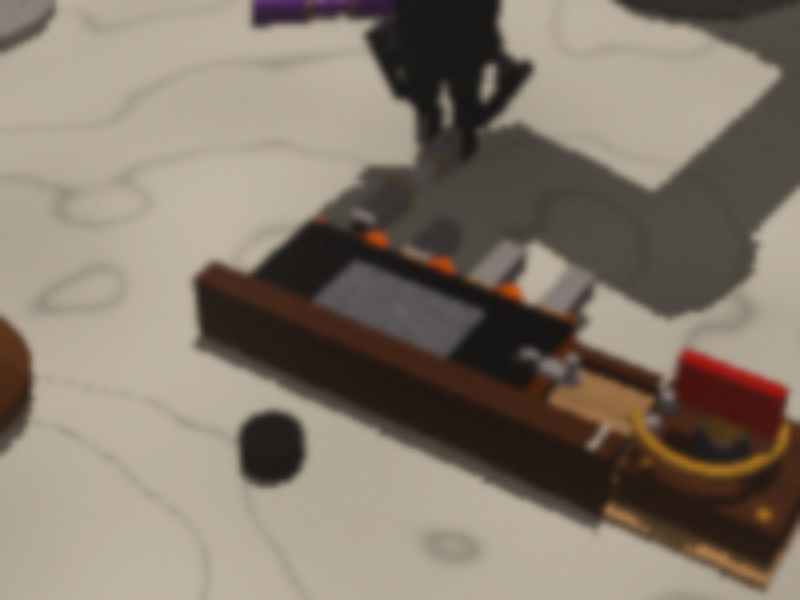

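Three are seated, and the fourth's front is lined up with the last mouth at crop (360,215).

```bash
python3 - <<'E'
from h import *
if slide(-.078,.029):
  letgo()
  r.reach([.25,-.40,.25],down(near(YAW+np.pi/2))); command_gripper(.0)
  im,d=grab('top','t9'); im2,d2=grab('scene','s9'); st()
  a=cv2.resize(im[130:210,130:290],None,fx=5,fy=5,interpolation=cv2.INTER_CUBIC)
  a=cv2.convertScaleAbs(a,alpha=1.6,beta=20);cv2.imwrite('pics/c10.png',a[:,:,::-1])
  a=cv2.resize(im2[180:300,190:365],None,fx=4.5,fy=4.5,interpolation=cv2.INTER_CUBIC); 
  a=cv2.convertScaleAbs(a,alpha=1.6,beta=20);cv2.imwrite('pics/c11.png',a[:,:,::-1])
  P=cloud('top',d); g=im.mean(2)
  # stem rear ends: points z .025-.045 in front of mouths
  for off in (.078,.026,-.026,-.078):
    q=P.reshape(-1,3); e=q[:,:2]-MAG; X=e@EX; Y=e@EY
    m=(np.abs(Y-off)<.006)&(X<-.058)&(X>-.13)&(q[:,2]>.028)&(q[:,2]<.045)
    print(off,m.sum(),X[m].min().round(4),Y[(np.abs(Y-off)<.02)&(X<-.062)&(X>-.13)&(q[:,2]>.028)].mean().round(4),q[m,2].mean().round(4))
E
```

```text
slide True t41.8 [ 0.5388 -0.0322  0.0441] F [-1.2  0.4  3.5] T [-0.02  0.02 -0.01] w0.0182 j6 1.403
along 0.0016 across 0.0002
open t42.1 [ 0.538  -0.0321  0.0434] F [-0.8  0.7  0.2] T [0.02 0.04 0.02] w0.0400 j6 1.402
 t45.0 [ 0.25 -0.4   0.25] F [0.  0.5 0.5] T [-0.    0.02  0.01] w-0.0001 j6 0.429
0.078 59 -0.1032 0.077 0.0356
0.026 60 -0.103 0.0249 0.0361
-0.026 59 -0.1024 -0.0268 0.0357
-0.078 59 -0.1019 -0.0782 0.036
```

View pics/c10.png

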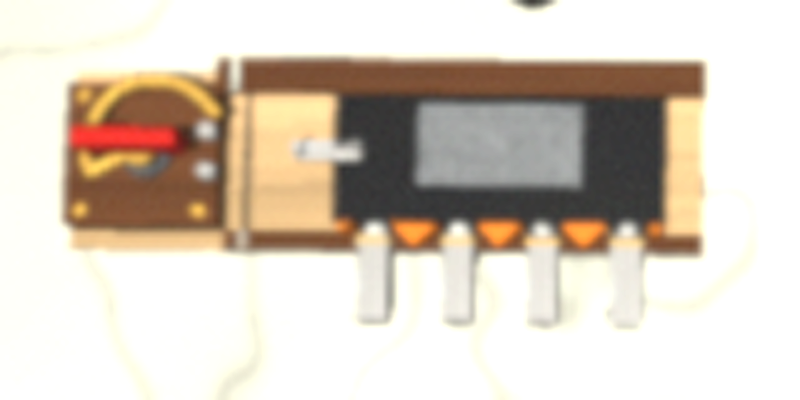

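View pics/c11.png

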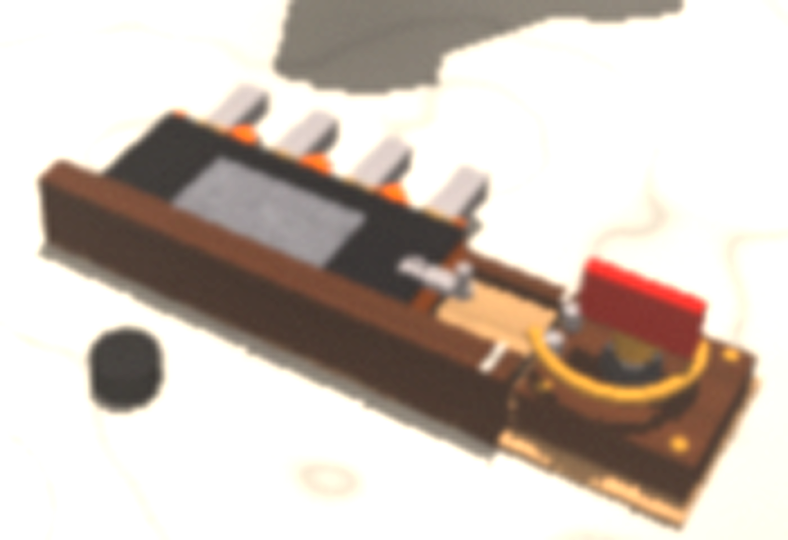

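All four stems are home: their rear ends sit at −103 mm in the magazine frame (−104 expected). The cam is open and the magazine is still 60 mm short, so I'll push it in stages.

```bash
python3 - <<'E'
from h import *
o=down(YAW); o2=down(YAW+np.pi)
p=MAG+EY*-.150
for oo in (o,o2): 
    q=r.solve_ik([*p,.048],oo); print(None if q is None else np.round(q,2))
q=r.solve_ik([*p,.15],o); r.movej(q); 
r.move_straight([*p,.046],speed=.12); st()
t=MAG+EY*(-.113+.035)
hit=r.move_straight([*t,.046],speed=.03,max_force=12); s=st(hit)
print(((np.array(s['eef_pos'][:2])-MAG)@EY).round(4))
r.hold(.3); s=st(); print(((np.array(s['eef_pos'][:2])-MAG)@EY).round(4))
im,d=grab('top','t10'); im2,d2=grab('scene','s10')
a=cv2.resize(im[130:210,130:290],None,fx=5,fy=5,interpolation=cv2.INTER_CUBIC)
a=cv2.convertScaleAbs(a,alpha=1.6,beta=20);cv2.imwrite('pics/c12.png',a[:,:,::-1])
a=cv2.resize(im2[180:300,190:365],None,fx=4.5,fy=4.5,interpolation=cv2.INTER_CUBIC); 
a=cv2.convertScaleAbs(a,alpha=1.6,beta=20);cv2.imwrite('pics/c13.png',a[:,:,::-1])
E
```

```text
[-0.3   0.73  1.47 -0.    0.94 -0.26]
[-0.3   0.73  1.47 -0.    0.94  2.88]
 t47.8 [ 0.6133 -0.1071  0.0469] F [0.8 0.2 0.9] T [0.   0.02 0.02] w-0.0003 j6 -0.263
False t50.3 [ 0.6152 -0.036   0.046 ] F [-0.3 -5.6 -1.2] T [-0.97  0.08  0.03] w0.0001 j6 -0.148
-0.0791
 t50.6 [ 0.6151 -0.0361  0.046 ] F [-0.7 -5.9 -0.4] T [-0.9   0.04  0.05] w-0.0002 j6 -0.148
-0.0791
```

View pics/c12.png

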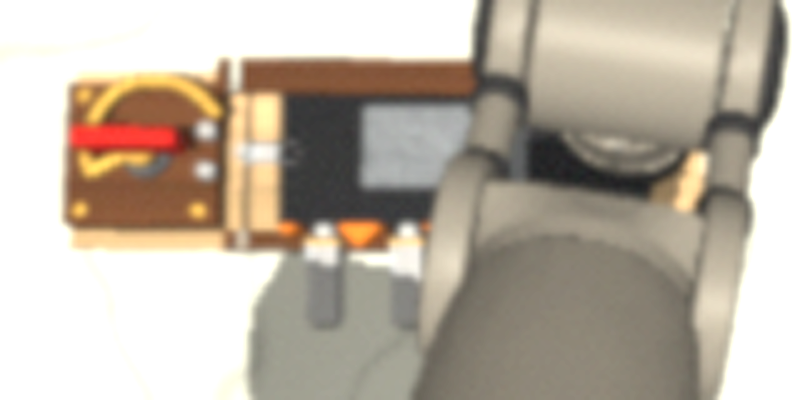

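View pics/c13.png

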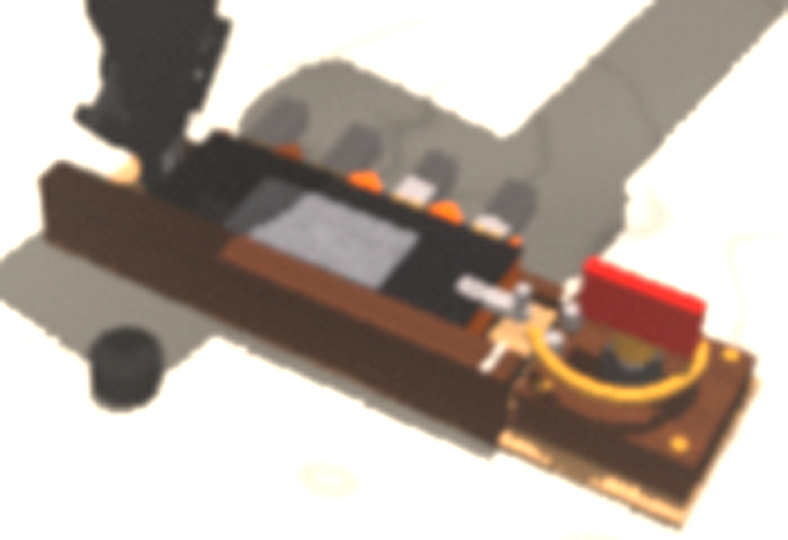

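```bash
python3 - <<'E'
from h import *
g=np.load('pics/t9.npz')['im'].mean(2); g10=np.load('pics/t10.npz')['im'].mean(2)
for v in (166,170): print(v,'9',g[v,174:206].astype(int).tolist()); print(v,'10',g10[v,174:206].astype(int).tolist())
for v in (146,177): print(v,g[v,172:184].astype(int).tolist())
E
```

```text
166 9 [37, 72, 100, 108, 93, 81, 95, 110, 112, 112, 112, 112, 111, 112, 112, 112, 109, 107, 106, 106, 106, 99, 72, 41, 23, 21, 22, 22, 21, 22, 23, 23]
166 10 [40, 79, 108, 117, 101, 86, 103, 117, 120, 120, 114, 87, 50, 29, 25, 26, 24, 23, 25, 24, 23, 25, 25, 24, 24, 24, 25, 39, 66, 84, 89, 87]
170 9 [42, 77, 102, 102, 84, 79, 96, 106, 108, 108, 108, 109, 108, 109, 108, 109, 109, 108, 109, 110, 110, 102, 73, 41, 25, 22, 22, 24, 23, 22, 23, 23]
170 10 [46, 84, 110, 110, 90, 86, 103, 115, 117, 115, 110, 83, 48, 28, 24, 25, 24, 24, 23, 25, 25, 24, 25, 25, 24, 24, 25, 24, 25, 26, 25, 24]
146 [75, 59, 47, 67, 104, 110, 71, 44, 40, 41, 42, 41]
177 [106, 102, 86, 61, 60, 85, 95, 77, 53, 43, 43, 44]
```

```bash
python3 - <<'E'
from h import *
S=lambda n,p,z: ((onplane(n,p,z)[0,:2]-MAG)@EY).round(4)
for k,p,z in [('edge before',(196.25,166),.044),('edge now',(185.4,166),.044),('line',(178.9,166),.006),('mark+x',(176.6,146),.05),('mark-x',(177.8,177),.015),('blockface',(174.9,166),.034)]: print(k,S('top',p,z))
im=np.load('pics/s10.npz')['im']; 
a=cv2.resize(im[225:275,270:325],None,fx=12,fy=12,interpolation=cv2.INTER_CUBIC)
a=cv2.convertScaleAbs(a,alpha=1.8,beta=20);cv2.imwrite('pics/c14.png',a[:,:,::-1])
# predicted pixels
for nm,s,x,z in [('line',.1618,-.02,.006),('line',.1618,-.04,.006),('foot now',.136,-.04,.006),('top now',.136,-.04,.044)]:
    print(nm,((proj('scene',[*(MAG+EY*s+EX*x),z])[0]-[270,225])*12).round(0))
E
```

```text
edge before 0.1011
edge now 0.1344
line 0.1626
mark+x 0.1623
mark-x 0.163
blockface 0.1691
line [484. 346.]
line [526. 288.]
foot now [414. 243.]
top now [428. 109.]
```

View pics/c14.png

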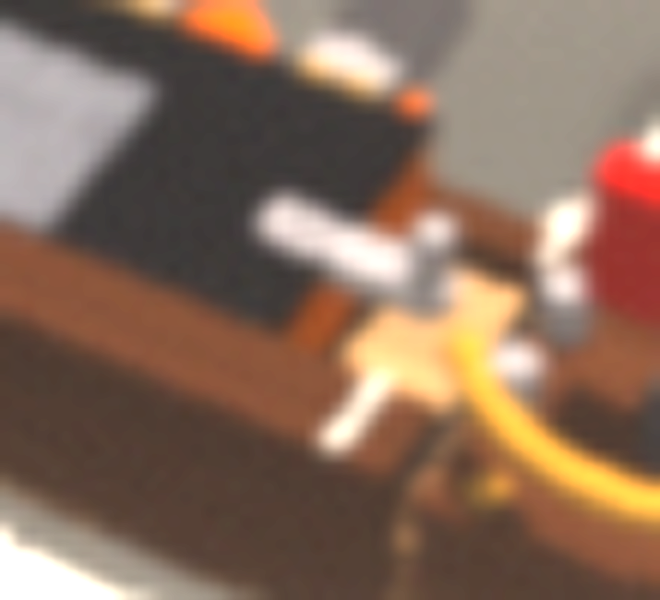

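```bash
cat >> h.py <<'E'
def push(s1,speed=.03,mf=15):
    t=MAG+EY*s1
    hit=r.move_straight([*t,.046],speed=speed,max_force=mf); r.hold(.3); s=st(hit)
    print('tool s',((np.array(s['eef_pos'][:2])-MAG)@EY).round(4))
def zoom(tag):
    im,d=grab('top',tag+'t'); im2,d2=grab('scene',tag+'s')
    a=cv2.resize(im[140:190,140:200],None,fx=8,fy=8,interpolation=cv2.INTER_CUBIC)
    b=cv2.resize(im2[225:275,270:325],None,fx=12,fy=12,interpolation=cv2.INTER_CUBIC)[:400*2,:660]
    cv2.imwrite(f'pics/{tag}zt.png',cv2.convertScaleAbs(a,alpha=1.8,beta=20)[:,:,::-1])
    cv2.imwrite(f'pics/{tag}zs.png',cv2.convertScaleAbs(b,alpha=1.8,beta=20)[:,:,::-1])
    g=im.mean(2)
    for v in (166,170): print(v,g[v,168:192].astype(int).tolist())
E
python3 - <<'E'
from h import *
push(-.0595); zoom('p1')
E
```

```text
False t51.8 [ 0.6158 -0.017   0.046 ] F [ 0.  -5.6  0.3] T [-0.82 -0.    0.01] w0.0000 j6 -0.118
tool s -0.0601
166 [47, 52, 58, 59, 53, 39, 42, 78, 108, 116, 98, 64, 33, 24, 23, 24, 23, 23, 25, 22, 23, 23, 25, 24]
170 [61, 68, 64, 50, 44, 35, 45, 85, 110, 109, 84, 48, 26, 24, 25, 23, 25, 25, 24, 24, 24, 24, 24, 23]
```

View pics/p1zs.png

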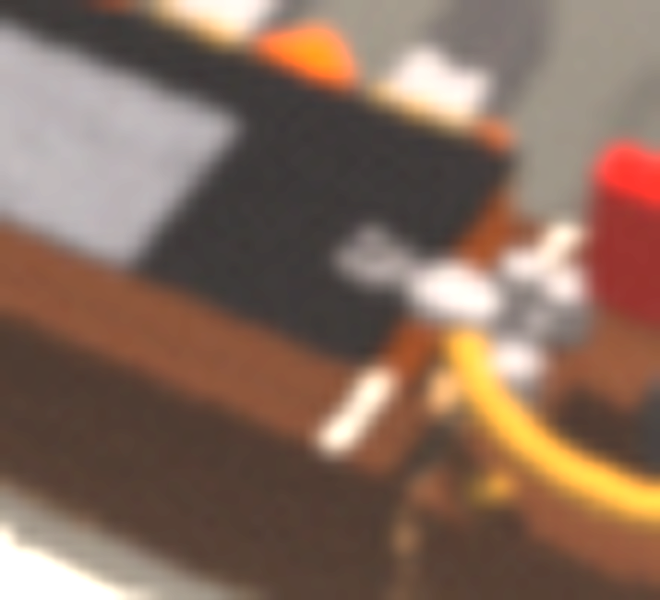

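View pics/p1zt.png

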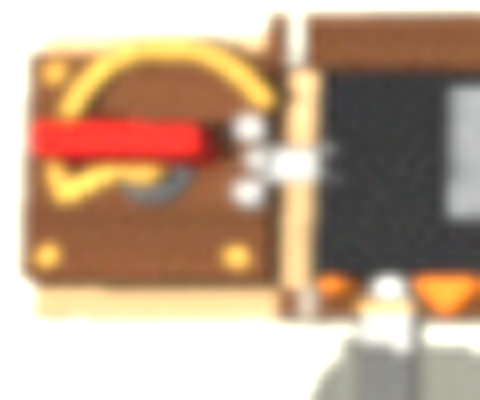

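```bash
python3 - <<'E'
from h import *
S=lambda n,p,z: ((onplane(n,p,z)[0,:2]-MAG)@EY).round(4)
print('top', S('top',(178.8,166),.044),S('top',(178.45,170),.044))
c=lambda x,y:((x+.5)/12-.5+270,(y+.5)/12-.5+225)
for p in [(385,330),(440,250),(490,182)]: print('scene edge',S('scene',c(*p),.044))
for p in [(342,432),(360,408),(378,382)]: print('scene mark',S('scene',c(*p),.05))
im=np.load('pics/p1s.npz')['im']
for v in (239,242,245,248,251): print(v,im[v,295:318].tolist())
E
```

```text
top 0.1548 0.1555
scene edge 0.1556
scene edge 0.1548
scene edge 0.1547
scene mark 0.1632
scene mark 0.1633
scene mark 0.1631
239 [[24, 22, 21], [25, 22, 22], [25, 22, 22], [23, 21, 20], [25, 22, 22], [24, 21, 21], [24, 22, 21], [24, 22, 22], [24, 20, 20], [25, 22, 21], [24, 22, 21], [24, 20, 20], [26, 23, 22], [25, 22, 22], [25, 22, 22], [27, 23, 22], [31, 25, 22], [50, 41, 34], [68, 61, 53], [75, 70, 62], [77, 72, 65], [77, 73, 65], [77, 72, 64]]
242 [[24, 22, 21], [25, 22, 21], [24, 21, 20], [24, 21, 21], [24, 21, 21], [25, 22, 22], [25, 22, 22], [25, 22, 21], [24, 21, 21], [25, 22, 22], [24, 21, 21], [25, 22, 21], [25, 22, 22], [24, 21, 19], [32, 23, 19], [50, 25, 15], [68, 34, 17], [76, 48, 33], [76, 59, 49], [76, 67, 58], [76, 69, 61], [77, 70, 62], [75, 67, 60]]
245 [[24, 22, 21], [25, 22, 20], [30, 26, 25], [44, 40, 38], [56, 51, 51], [68, 61, 60], [69, 63, 61], [61, 56, 53], [51, 46, 45], [40, 36, 35], [29, 26, 25], [30, 25, 23], [39, 26, 21], [59, 30, 17], [74, 33, 15], [80, 36, 14], [81, 42, 24], [84, 55, 43], [87, 63, 53], [97, 76, 65], [128, 110, 96], [137, 121, 107], [116, 97, 84]]
248 [[25, 21, 21], [24, 21, 20], [26, 22, 21], [32, 29, 28], [44, 40, 38], [57, 51, 50], [64, 58, 56], [66, 60, 58], [74, 68, 65], [98, 90, 87], [120, 111, 107], [133, 123, 118], [138, 127, 122], [137, 124, 118], [131, 115, 109], [113, 99, 94], [88, 78, 74], [84, 76, 73], [92, 84, 80], [96, 88, 84], [114, 103, 99], [131, 119, 113], [128, 114, 108]]
251 [[25, 22, 20], [24, 21, 20], [25, 22, 20], [25, 22, 21], [24, 22, 20], [25, 22, 21], [25, 21, 20], [28, 22, 19], [43, 28, 22], [61, 44, 36], [74, 59, 53], [83, 71, 66], [95, 83, 76], [107, 94, 86], [113, 102, 95], [105, 95, 91], [82, 75, 72], [66, 60, 58], [70, 64, 62], [85, 78, 76], [83, 76, 73], [71, 65, 62], [66, 59, 57]]
```

Both cameras put the leading edge at s = 0.155 and the line at 0.163, so about 8 mm is left to push.

```bash
python3 - <<'E'
from h import *
push(-.0517,speed=.02); zoom('p2')
E
```

```text
False t52.7 [ 0.616  -0.0091  0.046 ] F [-0.3 -5.  -1.4] T [-0.86  0.03  0.02] w-0.0001 j6 -0.105
tool s -0.0521
166 [47, 51, 58, 59, 53, 38, 40, 67, 72, 48, 29, 24, 23, 22, 24, 25, 25, 22, 22, 24, 24, 24, 23, 25]
170 [60, 68, 63, 51, 45, 37, 46, 75, 78, 52, 28, 24, 24, 24, 23, 23, 24, 24, 24, 23, 22, 24, 24, 23]
```

View pics/p2zs.png

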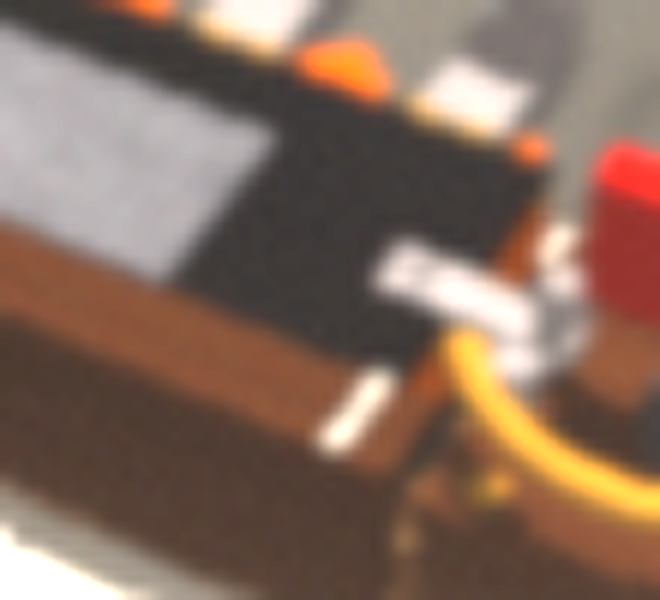

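View pics/p2zt.png

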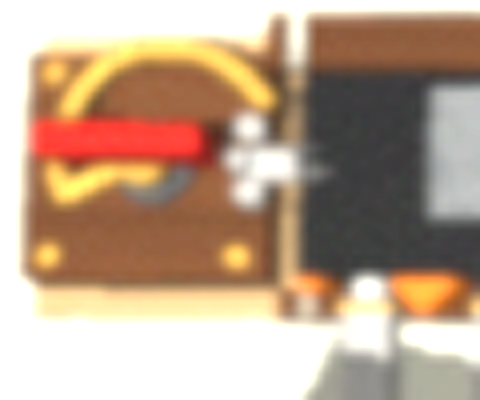

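```bash
python3 - <<'E'
from h import *
S=lambda n,p,z: ((onplane(n,p,z)[0,:2]-MAG)@EY).round(4)
for u in (176.0,176.4,176.8): print(S('top',(u,166),.044))
c=lambda x,y:((x+.5)/12-.5+270,(y+.5)/12-.5+225)
for p in [(416,352),(430,335),(490,250),(540,175)]: print('scene edge',S('scene',c(*p),.044))
for a,b in (('p1','p2'),):
    A=np.load(f'pics/{a}t.npz')['im'].astype(np.float32).mean(2);B=np.load(f'pics/{b}t.npz')['im'].astype(np.float32).mean(2)
    print(A[160,188:206].astype(int),B[160,188:206].astype(int)) # plate left edge
E
```

```text
0.1634
0.1622
0.161
scene edge 0.1634
scene edge 0.1637
scene edge 0.1633
scene edge 0.1625
[23 23 24 21 25 24 24 37 64 82 91 94 96 94 94 93 92 95] [22 21 22 25 33 56 78 88 93 95 94 95 93 93 95 97 97 96]
```

```bash
python3 - <<'E'
from h import *
r.hold(.3)
p=np.array(r.read_state()['eef_pos']); b=p[:2]-EY*.015
r.move_straight([*b,p[2]],speed=.03); r.move_straight([*b,.22],speed=.2)
r.hold(.3); zoom('p3'); im=np.load('pics/p3t.npz')['im']; d=np.load('pics/p3t.npz')['d']
cp=np.array([.6250,.2622,0]); q=r.solve_ik([*cp[:2],.2],down(np.radians(178))); print(np.round(q,2))
P=cloud('top',d).reshape(-1,3); M2=MAG+EY*.061
for off in (.078,.026,-.026,-.078):
    e=P[:,:2]-M2; X=e@EX; Y=e@EY
    m=(np.abs(Y-off)<.006)&(X<-.058)&(X>-.13)&(P[:,2]>.028)&(P[:,2]<.045)
    print(off,m.sum(),X[m].min().round(4) if m.any() else None)
st()
E
```

```text
166 [47, 51, 59, 59, 53, 38, 40, 68, 72, 48, 28, 22, 22, 22, 24, 23, 24, 26, 24, 25, 24, 25, 22, 24]
170 [61, 69, 62, 51, 45, 37, 45, 76, 79, 52, 28, 24, 25, 24, 25, 24, 25, 24, 24, 22, 24, 26, 24, 23]
[ 0.28  0.67  1.13 -0.    1.34 -2.82]
0.078 58 -0.1045
0.026 0 None
-0.026 0 None
-0.078 0 None
 t55.2 [ 0.6155 -0.0241  0.2196] F [ 0.2 -0.8 -0.2] T [ 0.04  0.   -0.01] w0.0001 j6 -0.130
```

View pics/p3t.png

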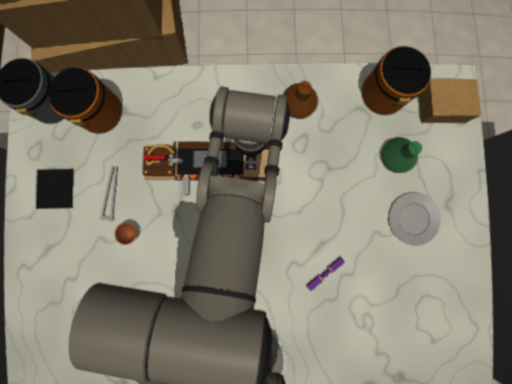

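View pics/p3zs.png

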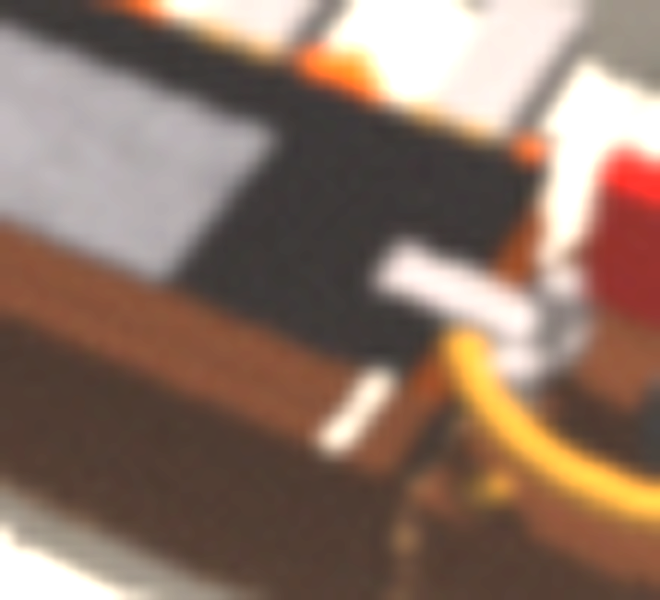

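After the retreat the magazine stands still with its edge on the line, and the bolt is in the hook's mouth. Now I'll turn the cam clockwise.

```bash
python3 - <<'E'
from h import *
cp=np.array([.6250,.2622])
r.movej(r.solve_ik([*cp,.2],down(np.radians(178)))); command_gripper(.05,60)
grab('top','t11'); st()
print(r.move_straight([*cp,.088],speed=.12,max_force=8)); st()
command_gripper(0,60); st('grip')
q=np.array(r.read_state()['joint_positions']); q0=q[5]
for a in list(range(15,181,15))+[183,186]:
    q[5]=q0+np.radians(a); r.movej(q); s=st(a)
    if abs(s['torque'][2])>1.2: break
E
```

```text
t58.1 [0.625  0.2622 0.2   ] F [-0.2 -0.1  0. ] T [ 0.04  0.04 -0.01] w0.0498 j6 -2.822
False
 t59.2 [0.6256 0.2624 0.089 ] F [ 1.  -0.2  0.2] T [-0.01 -0.06  0.05] w0.0503 j6 -2.822
grip t59.6 [0.6262 0.2623 0.0889] F [ 4.7 -0.2  2.5] T [ 0.05 -0.43  0.02] w0.0113 j6 -2.823
15 t60.0 [0.6261 0.2623 0.0889] F [1.4 0.2 0.2] T [ 0.07 -0.01 -0.04] w0.0113 j6 -2.564
30 t60.3 [0.626  0.2624 0.0889] F [1.4 0.9 0.7] T [ 0.08  0.06 -0.04] w0.0111 j6 -2.305
45 t60.7 [0.6259 0.2624 0.0889] F [0.1 0.8 0.5] T [ 0.28  0.15 -0.05] w0.0113 j6 -2.044
60 t61.0 [0.6259 0.2625 0.0889] F [-0.7  2.1  1.8] T [ 0.33  0.34 -0.11] w0.0108 j6 -1.782
75 t61.4 [0.6258 0.2626 0.0889] F [-1.4  2.3  1.7] T [0.51 0.46 0.02] w0.0112 j6 -1.521
90 t61.8 [0.6259 0.2627 0.0889] F [-2.6  3.1  2.3] T [ 0.65  0.46 -0.08] w0.0111 j6 -1.259
105 t62.1 [0.6259 0.2628 0.0889] F [-2.4  5.1  1.8] T [ 0.79  0.48 -0.09] w0.0108 j6 -0.996
120 t62.5 [0.6259 0.2629 0.0889] F [-2.7  4.6  2. ] T [ 0.9   0.44 -0.08] w0.0109 j6 -0.734
135 t62.8 [0.626  0.263  0.0889] F [-1.9  5.1  1.2] T [ 0.91  0.41 -0.1 ] w0.0113 j6 -0.472
150 t63.2 [0.6261 0.263  0.0889] F [-3.1  5.3  1.6] T [ 0.91  0.37 -0.14] w0.0107 j6 -0.210
165 t63.5 [0.6262 0.2631 0.0889] F [-1.2  6.9  0.3] T [ 0.93  0.27 -0.07] w0.0110 j6 0.051
180 t63.9 [0.6263 0.2631 0.0889] F [-0.8  6.9  0.2] T [ 0.85  0.16 -0.13] w0.0109 j6 0.313
183 t64.2 [0.6263 0.2631 0.0889] F [-0.1  5.7  0.5] T [0.85 0.22 1.47] w0.0110 j6 0.363
```

```bash
python3 - <<'E'
from h import *
command_gripper(.05); st(); r.move_straight([.625,.2622,.2],speed=.2)
r.reach([.25,-.40,.25],down(near(YAW+np.pi/2))); r.hold(.3); zoom('f'); st()
im=np.load('pics/ft.npz')['im']; d=np.load('pics/ft.npz')['d']; im2=np.load('pics/fs.npz')['im']
P=cloud('top',d).reshape(-1,3); M2=MAG+EY*.0728
for off in (.078,.026,-.026,-.078):
    e=P[:,:2]-M2; X=e@EX; Y=e@EY
    m=(np.abs(Y-off)<.006)&(X<-.058)&(X>-.13)&(P[:,2]>.028)&(P[:,2]<.045)
    w=(np.abs(Y-off)<.02)&(X<-.062)&(X>-.13)&(P[:,2]>.028)
    print(off,m.sum(),X[m].min().round(4),Y[w].mean().round(4),P[m,2].mean().round(4))
a=cv2.convertScaleAbs(cv2.resize(im[130:210,130:290],None,fx=5,fy=5,interpolation=cv2.INTER_CUBIC),alpha=1.6,beta=20);cv2.imwrite('pics/f1.png',a[:,:,::-1])
a=cv2.convertScaleAbs(cv2.resize(im2[180:300,190:365],None,fx=4.5,fy=4.5,interpolation=cv2.INTER_CUBIC),alpha=1.6,beta=20);cv2.imwrite('pics/f2.png',a[:,:,::-1])
hsv=cv2.cvtColor(im,cv2.COLOR_RGB2HSV); PP=cloud('top',d)
m=((hsv[...,0]<6)|(hsv[...,0]>174))&(hsv[...,1]>180)&(hsv[...,2]>70)&(np.abs(PP[...,2]-.08)<.025)
mm=PP[m][:,:2]; mm=mm-mm.mean(0); w,v=np.linalg.eigh(mm.T@mm); print('wing dir',np.degrees(np.arctan2(v[1,1],v[0,1])))
E
```

```text
t64.6 [0.6263 0.2619 0.0889] F [-0.4 -0.   0.5] T [-0.02 -0.02 -0.01] w0.0503 j6 0.371
166 [47, 45, 53, 54, 44, 33, 21, 20, 22, 19, 22, 21, 21, 22, 21, 21, 21, 21, 21, 23, 27, 45, 70, 80]
170 [56, 63, 59, 47, 37, 30, 23, 22, 22, 18, 23, 22, 23, 23, 21, 21, 21, 19, 21, 23, 22, 20, 20, 22]
 t68.4 [ 0.2501 -0.3999  0.25  ] F [ 0.3 -0.7  0.2] T [ 0. -0. -0.] w0.0498 j6 0.429
0.078 54 -0.1045 0.0745 0.0363
0.026 54 -0.1037 0.0225 0.0358
-0.026 51 -0.1032 -0.0301 0.0365
-0.078 52 -0.1027 -0.0822 0.0358
wing dir 88.79423002641711
```

View pics/f1.png

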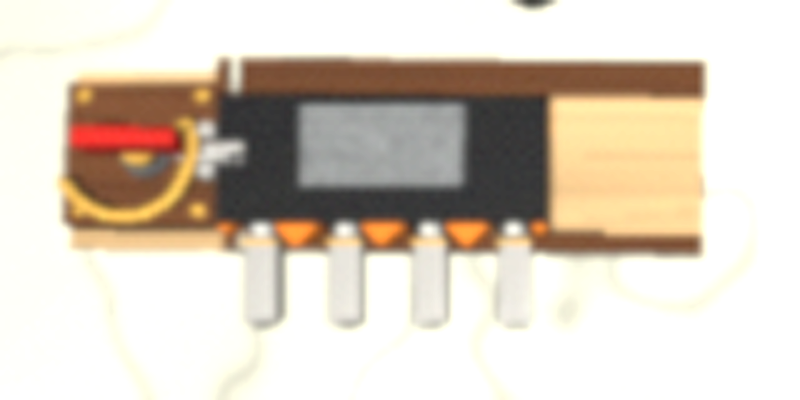

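View pics/f2.png

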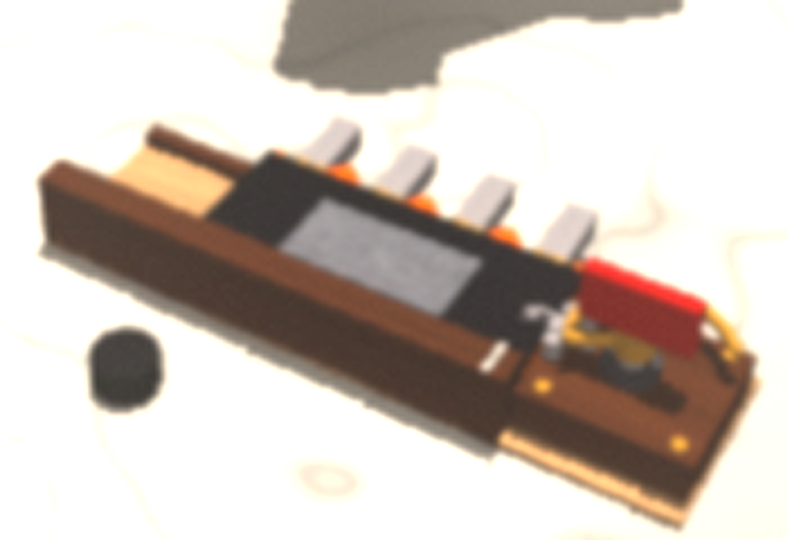

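The image shows the magazine meeting the block, with the wing parallel to the dock and the hook around the pin. The stem travel looks about 2 mm short of what I expected, so I'll check the gap.

```bash
python3 - <<'E'
from h import *
from itertools import product
g9=np.load('pics/t9.npz')['im'].mean(2); gf=np.load('pics/ft.npz')['im'].mean(2)
S=lambda n,p,z: ((onplane(n,p,z)[0,:2]-MAG)@EY)
def cross(g,v,c0,c1,lv):
    p=g[v,c0:c1]; i=np.nonzero((p[:-1]-lv)*(p[1:]-lv)<=0)[0][0]; return c0+i+(lv-p[i])/(p[i+1]-p[i])
for v in (158,162,166,170):
    print(v,'-y edge before/after',[ (round(u,2),S('top',(u,v),.044).round(4)) for u in (cross(g9,v,256,268,70),cross(gf,v,234,246,70))],
      'front before',S('top',(cross(g9,v,192,206,65) if v>162 else np.nan,v),.044).round(4))
    # plate (silver) edges
    print('  silver', S('top',(cross(g9,v,205,220,55),v),.044).round(4), S('top',(cross(gf,v,182,197,55),v),.044).round(4))
print(gf[166,160:180].astype(int), gf[174,160:180].astype(int))
a=np.load('pics/fs.npz')['im']
b=cv2.convertScaleAbs(cv2.resize(a[235:280,285:340],None,fx=12,fy=12,interpolation=cv2.INTER_CUBIC),alpha=2.2,beta=20);cv2.imwrite('pics/f3.png',b[:,:,::-1])
c=np.load('pics/ft.npz')['im']; b=cv2.convertScaleAbs(cv2.resize(c[138:188,160:200],None,fx=12,fy=12,interpolation=cv2.INTER_CUBIC),alpha=2.2,beta=20);cv2.imwrite('pics/f4.png',b[:,:,::-1])
E
```

```text
158 -y edge before/after [(np.float64(262.71), np.float64(-0.1015)), (np.float64(239.45), np.float64(-0.0305))] front before nan
  silver 0.0506 0.123
162 -y edge before/after [(np.float64(262.75), np.float64(-0.1017)), (np.float64(239.52), np.float64(-0.0309))] front before nan
  silver 0.0503 0.1225
166 -y edge before/after [(np.float64(262.46), np.float64(-0.101)), (np.float64(239.64), np.float64(-0.0314))] front before 0.1011
  silver 0.0504 0.1222
170 -y edge before/after [(np.float64(262.38), np.float64(-0.1008)), (np.float64(239.53), np.float64(-0.0313))] front before 0.1007Traceback (most recent call last):
  File "<stdin>", line 11, in <module>
  File "<stdin>", line 6, in cross
IndexError: index 0 is out of bounds for axis 0 with size 0
```

```bash
python3 - <<'E'
from h import *
a=np.load('pics/fs.npz')['im']
b=cv2.convertScaleAbs(cv2.resize(a[235:280,285:340],None,fx=12,fy=12,interpolation=cv2.INTER_CUBIC),alpha=2.2,beta=20);cv2.imwrite('pics/f3.png',b[:,:,::-1])
E
```

```text
(no output)
```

View pics/f3.png

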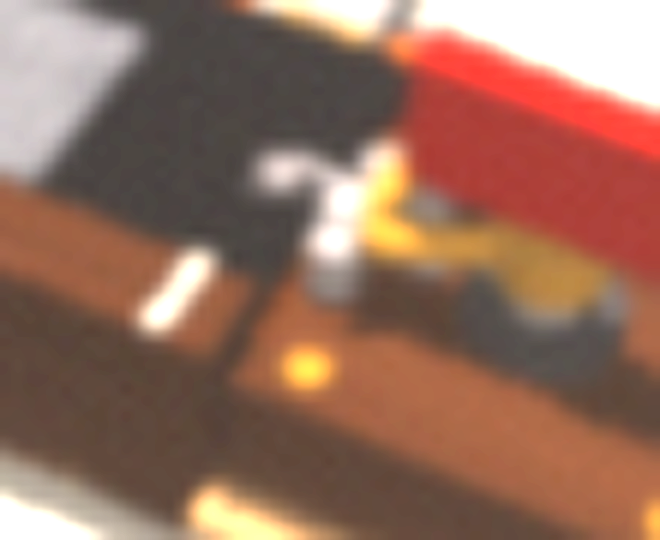

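The crop shows no visible gap. As a physical check I'll press gently on the −y face. A seated magazine should resist about 12 mm beyond the line position (tool s ≈ −0.040).

```bash
python3 - <<'E'
from h import *
command_gripper(0); p=MAG+EY*-.075
r.movej(r.solve_ik([*p,.17],down(YAW))); r.move_straight([*p,.046],speed=.12)
for s1 in (-.048,-.045,-.0435,-.042,-.041,-.040,-.039,-.038):
    t=MAG+EY*s1; hit=r.move_straight([*t,.046],speed=.02,max_force=14); s=st((s1,hit)); print(((np.array(s['eef_pos'][:2])-MAG)@EY).round(4))
    if hit or s['contact_force'][1]<-11: break
E
```

```text
(-0.048, False) t73.5 [ 0.6161 -0.0051  0.046 ] F [-1.1  0.  -0.2] T [ 0.04 -0.01  0.01] w-0.0001 j6 -0.099
-0.0482
(-0.045, False) t73.8 [ 0.6162 -0.0018  0.046 ] F [ 0.5 -0.3 -1. ] T [-0.01 -0.02 -0.02] w0.0002 j6 -0.094
-0.0448
(-0.0435, False) t74.1 [ 6.163e-01 -3.000e-04  4.600e-02] F [ 0.4 -0.7 -0.6] T [-0.01  0.01 -0.03] w-0.0001 j6 -0.092
-0.0434
(-0.042, False) t74.3 [0.6163 0.0011 0.046 ] F [-0.2  0.7 -0.1] T [-0.01  0.01 -0.  ] w-0.0000 j6 -0.090
-0.0419
(-0.041, False) t74.6 [0.6164 0.0021 0.046 ] F [-0.2  0.4  0.3] T [-0.03  0.03 -0.02] w0.0002 j6 -0.088
-0.041
(-0.04, False) t74.8 [0.6164 0.0025 0.046 ] F [-0.9 -3.6  0.3] T [-0.56  0.06  0.03] w-0.0002 j6 -0.086
-0.0405
(-0.039, False) t75.1 [0.6164 0.0026 0.046 ] F [-1.3 -7.4  0.9] T [-1.2   0.16  0.14] w-0.0000 j6 -0.085
-0.0404
(-0.038, False) t75.3 [0.6164 0.0027 0.046 ] F [ -0.9 -11.7  -0.1] T [-1.8   0.27  0.06] w-0.0003 j6 -0.083
-0.0403
```

The face is rigid at s = −0.0405. The magazine is tight, and it had rested 11.6 mm short of this, so it was within 0.5 mm of the line.

```bash
python3 - <<'E'
from h import *
p=MAG+EY*-.075
r.move_straight([*p,.046],speed=.04); r.move_straight([*p,.2],speed=.2)
r.reach([.25,-.40,.25],down(near(YAW+np.pi/2))); r.hold(.5); im,d=grab('top','end'); st()
P=cloud('top',d).reshape(-1,3); M2=MAG+EY*.0718; e=P[:,:2]-M2; X=e@EX; Y=e@EY
for off in (.078,.026,-.026,-.078):
    m=(np.abs(Y-off)<.006)&(X<-.058)&(X>-.13)&(P[:,2]>.028)&(P[:,2]<.045); print(off,m.sum(),X[m].min().round(4))
E
```

```text
t79.8 [ 0.25 -0.4   0.25] F [0.6 0.1 0.3] T [ 0.01 -0.02  0.  ] w-0.0001 j6 0.429
0.078 61 -0.1047
0.026 58 -0.1038
-0.026 59 -0.1033
-0.078 60 -0.1026
```

View pics/end.png

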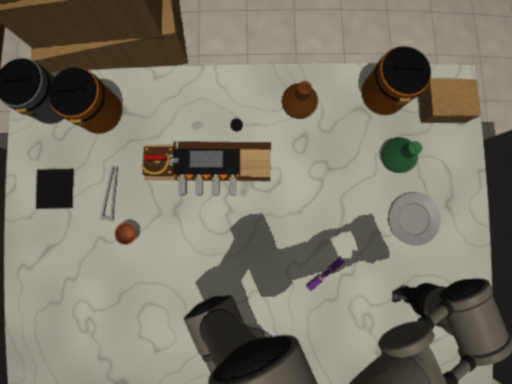

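The magazine is tight at (210,162) with the four stems home at (182–233,185). The cam is locked at (155,158), and the bystanders and purple look-alike have not moved. I'll hand it in.

```bash
python3 -c "
from workcell import r
print(r.finish_job())"
```

```text
the job is handed in; nothing more can be done
None
```

The job is finished and handed in at about 80 s of the 210 s allowed; no verdict was reported.

**What I did:**
1. Turned the cam back about 120° to its open stop.
2. Slid all four steel stems into their own tubes, with the magazine still about 60 mm short of the line.
3. Pushed the magazine to the line in stages and let it rest there.
4. Turned the cam about 180° clockwise to its hard stop, let go and parked the arm clear.

**Last checks:**
- **Stems:** their rear ends stand 103–105 mm from the magazine's centreline, against 104 mm when fully home.
- **Line:** both cameras put the edge within about 1 mm of the line while it rested. The later contact check puts it within 0.5 mm.
- **Tightness:** the camera estimate of the final gap was unclear, at 0–3 mm. I settled it with a 12 N press on the plain end face after locking. The magazine did not give, and it sat 11.6 mm past the line rest position (12 mm expected).
- **Cam:** the wing is parallel to the dock, and the turning torque rose sharply at the stop.
- **Bystanders:** the last picture shows the flask, bowl, tray, tongs, grommet and the purple look-alike where they were at the start.

I saw no knocked stem and no slackened grip during the run.

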